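# Pack the staining jar and close the kit carton

## Robot

A 7-joint arm with a two-finger parallel gripper is mounted at the origin on a cart in front of the work surface, level with it; the furniture and walls round the work are solid. World frame = base frame: x ahead of the robot, y to its left, z up, the work surface at z = 0. Lengths are in m, angles in rad, forces in N, time in s.
With the tool pointing down it reaches from about 0.375 to 0.925 m from the base axis. Payload 3.1 kg.
Tool frame: the origin (TCP) lies on the mounting face of the last link; the fingertips stand 173 mm ahead of it and the grasp point (between the pads) lies 155 mm ahead of it; z points along the fingers, y is the line along which they close (so a half turn about z gives the same grasp; the last joint's range is limited). The gripper opens to 85 mm and grips with 20 to 120 N. Pads are 22 mm wide; open, the fingers measure 114 mm over their backs; the gripper's body (76 mm by 85 mm) begins 54 mm behind the grasp point. The pads swing forward as they close: fully open they stand 13 mm farther back than shut.
Start: joints at [-1.245, 0.383, 0.044, 1.598, -0.018, 1.161, -0.05], TCP at [0.267, 0.593, 0.405] pointing down, gripper open.
Joint ranges: [-2.61, 2.61], [-0.41, 2.15], [-1.48, 1.57], [0, 2.5], [-1.57, 4.71], [0.05, 1.97], [-2.85, 2.85]. Speed limits (rad/s): [2.79, 2.79, 3.14, 3.14, 3.14, 3.14, 3.14].

## Interface

Orientations are given as a unit quaternion [w, x, y, z].
In Python, from cell import observe, capture, hand_in gives the robot as it stands.
- The arm moves only by the tool drive_tool, never from a script. Its argument "steps" is a list of rows, each a list of 7 numbers: the turn, a rotation vector about the tool's x, y, z in rad, then the shift along the tool's x, y, z in mm, then the opening, from -1 (shut) to 1 (fully open). A call has 1 to 20 rows; each row is the pose to reach, as a shift and turn from the pose commanded when the call began, along the tool's axes at that moment; what a row does not reach only later rows make up. A row lasts 1/10 s, in which the tool goes at most 50 mm and 8.59 degrees, less where a joint would pass 70% of its speed; a pose out of reach is approached as far as the arm can. A call with a gripper value outside its range is refused whole. The fingers move at their own pace and stop on an object; "squeeze" is the grip in N (left out, the last holds). Time passes only in rows, so rows that repeat a pose let the fingers close. It gives the time, the measured TCP pose, the force, the opening and the grip force at its end, in the units of the state.
- observe(): the state, without advancing time (a new reading comes with each control period).
- capture(name): name is "scene" or "top" or "wrist"; returns a dict with "color" (384x512x3 uint8, red, green, blue), "camera_matrix" (3x3 intrinsics, pixels), "cam_to_world" (4x4, takes a point from camera to world coordinates). Camera axes: x right, y down, z forward; pixel columns grow to the right and rows downward; lengths in m; the calibration is good to about 2 mm. A picture is of the moment at which its call begins. There is no depth.
- hand_in(): hands the job in; it is judged then, once.
The state is a dict: "time_s": time; "q": joint angles; "dq": joint speeds; "joint_torque": joint torques, N m; "tool_pos": TCP position; "orientation": TCP orientation; "force": force on the tool from outside, world axes, zero at the start; "torque": the same for the moment, N m; "width": finger opening in m; "grasp_force": force on a finger pad.
Only numpy, scipy, OpenCV 4.12 (cv2) and the standard library are available. Lean on these libraries where they do the work, as an engineer would, in place of code of your own. Each camera call takes 0.05 s, during which the arm holds its last target. There are 200 camera calls.

## Task

Put the staining jar that lies on its side on the bench back into its kit carton and close the carton. First stand the jar upright on the bench and let go of it, so that you can take it afresh from above between the open flaps; then set it down upright in the empty pocket, without dropping it. Now fold both side dust flaps down flat, and only then fold the big lid flap over them until it is fully closed with its tongue inside the front wall; leave the timer, the cover glass box and the scissors where they are.

Things in the scene. Friction and masses are not known exactly. Their poses are not given: they have to be found in the camera images.
- jar: staining jar to be packed: clear, violet inside, black screw lid; 98 mm tall, body 53 mm across up to 82 mm, lid 50 mm across from 82 to 98 mm; about 0.16 kg. It starts lying on its side on the bench (it can roll); its own z runs from foot to lid, origin at the centre of its foot. The hand can raise it by a quarter turn, leaning 45 degrees to the lid side at first and 45 to the foot side at last.
- carton: open brown kit carton, fixed to the bench; origin under its centre, x from the front to the lid's crease, y to its left side. Outside 166 (x) x 156 (y) mm, rim at z 112, walls 3. Inside a white insert 45 high with two large pockets at x -25, y +-39 (left one empty, the right holds an identical jar) and two small ones at x 47 with dropper bottles 88 high. No flap on the front.
- empty_pocket (a point): centre of the empty left pocket at its floor, 3 mm above the bench, carton axes; pocket 59 mm square, 42 mm deep, mouth bevelled 3 mm. A jar standing in it ends 11 mm under the rim. Wide hands: close the fingers along carton x, there is 55 mm from its centre to the front wall, 36 mm to the left wall.
- dust_left (a joint): side dust flap on the carton's left: crease along x at carton y 78, z 112; 60 mm long from the crease, 150 mm wide (128 at the free edge), 3 mm thick. 0 = folded down flat over the opening, 1.57 upright, larger = leaning outward. It stays where it is left; moves with under 1 N at the edge.
- dust_right (a joint): side dust flap on the carton's right: crease along x at carton y -78, z 112; otherwise as the left one, mirrored.
- lid (a joint): lid flap: crease along y at carton x 83, z 115; 163 mm long, 154 wide, 3 thick (its underside 1 mm over the crease), with a 26 mm tongue at its free edge, square to it. 0 = closed, level on the dust flaps with the tongue inside the front wall; 1.57 upright, larger = leaning back. Closed, its top is 119 above the bench. Stays where it is left; moves with under 1 N.
- timer: white timer, 66 x 66 x 20 mm, a bystander, between the carton and a tall fixed microscope (x over 0.53, y 0.30 to 0.60 in the robot's frame; nearer the robot the bench is free); origin at the centre of its underside
- cover_glass_box: small white and yellow box, 36 x 54 x 22 mm, a bystander; origin at the centre of its underside
- scissors: scissors with blue bows, 87 x 199 x 9 mm, a bystander; origin near the middle of the underside

How it is judged:
On the way, in this order (a step that is already met when the one before it is completed fails the run):
1. the jar stands upright on the bench, released (angle between jar's own z axis and vertical below 0.1 rad and height (world z) of jar below 0.01 m and horizontal distance between jar and empty_pocket above 0.06 m and linear speed of jar below 0.03 m/s and contact force between jar and the fingers below 0.05 N), for 0.2 s.
2. the jar stands upright in the empty pocket, released (horizontal distance between jar and empty_pocket below 0.008 m and z of jar in the frame of empty_pocket below 0.006 m and angle between jar's own z axis and vertical below 0.06 rad and linear speed of jar below 0.03 m/s and contact force between jar and the fingers below 0.05 N), for 0.2 s.
3. both dust flaps are down while the lid flap is still open (value of joint each of dust_left, dust_right below 0.2 rad and value of joint lid above 0.7 rad), for 0.1 s.
At the end, for the whole second after the job is handed in: The jar stands at rest, upright within 0.06 rad, on the floor of the empty pocket (within 8 mm of its centre, 6 mm of its floor); both dust flaps are within 0.15 rad and the lid flap over them within 0.06 rad of fully closed (horizontal distance between jar and empty_pocket below 0.008 m and z of jar in the frame of empty_pocket below 0.006 m and angle between jar's own z axis and vertical below 0.06 rad and linear speed of jar below 0.03 m/s and value of joint each of dust_left, dust_right below 0.15 rad and value of joint lid below 0.06 rad and velocity of joint lid below 0.05 rad/s); the robot touches nothing.
It fails at once if the jar is dropped (falls free for more than about 10 mm) (contact force between jar and anything else below 0.02 N and linear speed of jar above 0.45 m/s).
It fails at once if the timer, the cover glass box or the scissors are shifted by more than 25 mm (distance of any of timer, cover_glass_box, scissors from where it was at the start of the episode above 0.025 m).
It also fails if it takes over 72 s, if anything falls off the work surface, if the arm or the gripper's body presses on something with over 40 N, if the wrist force passes 120 N, or if a joint passes its speed limit or range.

## Working session

There is one attempt and no reset: what is moved stays moved. The work goes in short steps, Python scripts to look and compute and a tool call to move; the robot and the scene stay as the last step left them, time stands still between calls to the robot, and variables do not carry over. Pictures are saved under pics/ and viewed, at most 10 in all, crops included, and the job is handed in when it is done.

Besides the shell and the picture viewer there is one more tool, called after ">>>" as name([rows], argument=value, ...), one row to a line, values as JSON. drive_tool: Moves the arm, as the interface text tells. Its arguments: {"type":"object","properties":{"steps":{"type":"array","items":{"type":"array","items":{"type":"number"}}},"squeeze":{"type":"number"}},"required":["steps"]}

```bash
mkdir -p pics; ls; cat > h.py <<'E'
import numpy as np, cv2
from cell import observe, capture, hand_in
from scipy.spatial.transform import Rotation as R
def snap(name,f):
    c=capture(name); cv2.imwrite('pics/'+f,c['color'][:,:,::-1]); np.savez('pics/'+f+'.npz',K=c['camera_matrix'],T=c['cam_to_world'],im=c['color']); return c
def ray(f,uv,z):
    d=np.load('pics/'+f+'.npz'); K,T=d['K'],d['T']
    r=T[:3,:3]@np.linalg.inv(K)@np.array([uv[0],uv[1],1.]); o=T[:3,3]
    return o+r*(z-o[2])/r[2]
def proj(f,p):
    d=np.load('pics/'+f+'.npz'); K,T=d['K'],d['T']; q=T[:3,:3].T@(np.array(p)-T[:3,3]); q=K@q; return q[:2]/q[2]
def st():
    s=observe(); r=R.from_quat(np.roll(s['orientation'],-1)); return s,np.array(s['tool_pos']),r
E
python3 - <<'E'
from h import *
a=snap('scene','s0.png');b=snap('top','t0.png')
for c in (a,b): print(c['camera_matrix'],c['cam_to_world'].round(3))
s,p,r=st();print(s,r.as_matrix().round(3))
cv2.imwrite('pics/both0.png',cv2.resize(np.vstack([a['color'],b['color']])[:,:,::-1],None,fx=.78,fy=.78))
E
```

```text
pics
[[454.82184219   0.         256.07982838]
 [  0.         454.82184219 203.39181241]
 [  0.           0.           1.        ]] [[-8.340e-01  4.640e-01 -3.000e-01  9.040e-01]
 [ 5.520e-01  6.990e-01 -4.540e-01  7.290e-01]
 [-1.000e-03 -5.440e-01 -8.390e-01  1.055e+00]
 [ 0.000e+00  0.000e+00  0.000e+00  1.000e+00]]
[[369.88986588   0.         254.69847316]
 [  0.         369.88986588 189.67991538]
 [  0.           0.           1.        ]] [[-0.011 -0.982  0.188  0.333]
 [-1.     0.01  -0.007  0.22 ]
 [ 0.005 -0.188 -0.982  1.227]
 [ 0.     0.     0.     1.   ]]
{'time_s': 0.1, 'q': array([-1.24473527,  0.38375944,  0.04383023,  1.59946138, -0.01790228,
        1.16120985, -0.04987822]), 'dq': array([ 0.00142128, -0.00290054,  0.00035409, -0.00381729, -0.00123913,
       -0.00101131,  0.00013116]), 'joint_torque': array([ 2.11508464e-03, -4.34725142e+01,  1.02883838e+00, -2.50454074e+01,
        1.08262111e-02,  5.46859810e-03,  6.84557051e-06]), 'tool_pos': array([0.26712452, 0.59207278, 0.40338757]), 'orientation': array([-1.96230613e-04,  2.10295686e-01,  9.77637064e-01, -1.20701298e-03]), 'force': array([-0.35061002, -0.56626148, -0.39252013]), 'torque': array([0.01338547, 0.04005689, 0.02157575]), 'grasp_force': 0.0, 'width': 0.08531166469973017} [[-0.912  0.411 -0.001]
 [ 0.411  0.912 -0.002]
 [-0.    -0.002 -1.   ]]
```

View pics/t0.png

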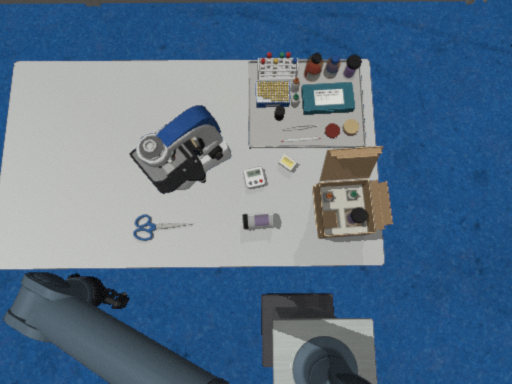

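View pics/s0.png

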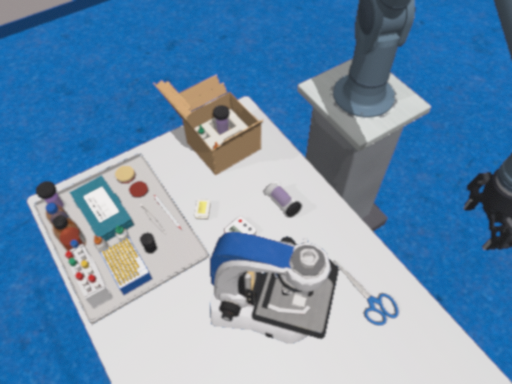

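```bash
python3 - <<'E'
from h import *
t=cv2.imread('pics/t0.png');s=cv2.imread('pics/s0.png')
a=cv2.resize(t[140:248,235:395],(800,540),interpolation=cv2.INTER_CUBIC) # x5
cv2.imwrite('pics/c1.png',a)
b=cv2.resize(s[70:220,150:310],(640,600),interpolation=cv2.INTER_CUBIC) # x4
cv2.imwrite('pics/c2.png',b)
E
```

```text
(no output)
```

View pics/c1.png

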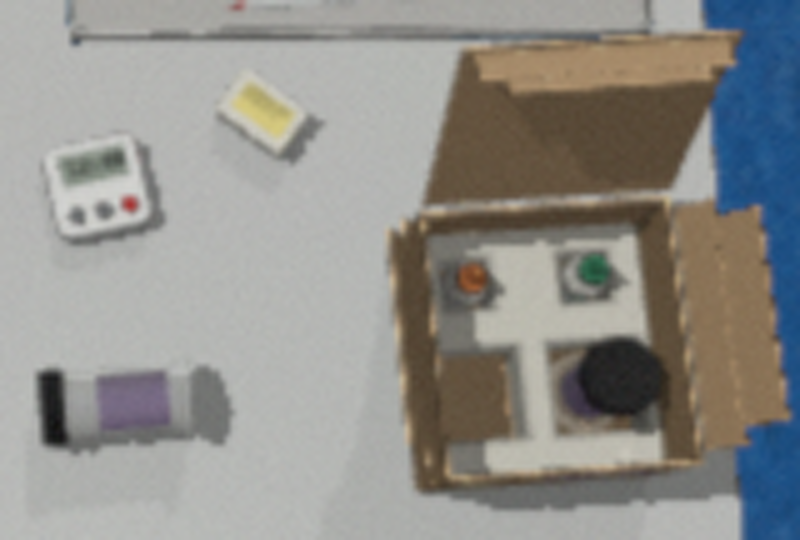

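View pics/c2.png

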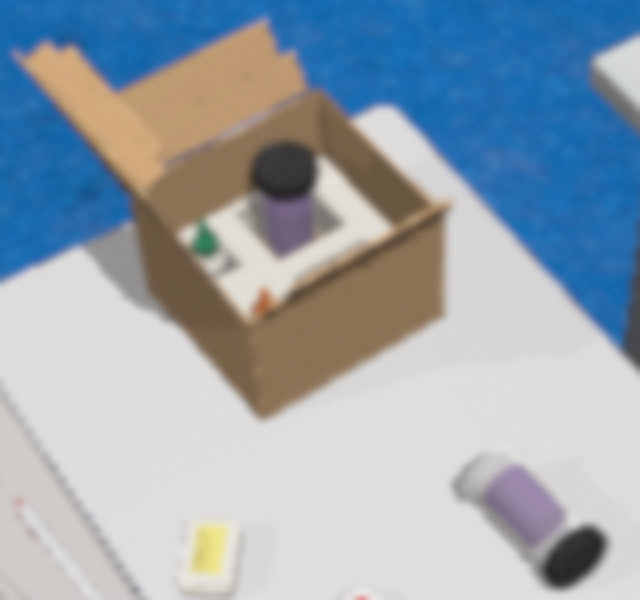

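```bash
cat > fit.py <<'E'
from h import *
from scipy.optimize import least_squares
X=83;Y=78
obs=[('t0.png',(368.6,180),(X,-Y,112)),('t0.png',(375.4,232.4),(-X,-Y,112)),('t0.png',(320,182.4),(X,Y,112)),
('s0.png',(215.5,173.7),(X,Y,0)),('s0.png',(260.7,149.5),(-X,Y,0))]
def w(c,p):
    p=np.array(p)/1000; k,s=np.cos(c[2]),np.sin(c[2]); return np.array([c[0]+k*p[0]-s*p[1],c[1]+s*p[0]+k*p[1],p[2]])
f=lambda c:np.concatenate([proj(i,w(c,p))-uv for i,uv,p in obs])
if __name__=='__main__':
    r=least_squares(f,[.4,-.03,0]);c=r.x
    print(c.round(4),f(c).reshape(-1,2).round(1))
    np.save('c.npy',c)
    def flap(side,th,u,v): # u along x, v along flap
        return w(c,(u,side*(78-v*np.cos(th)),112+v*np.sin(th)))
    T=cv2.resize(cv2.imread('pics/t0.png')[140:248,235:395],(800,540),interpolation=cv2.INTER_CUBIC)
    S=cv2.resize(cv2.imread('pics/s0.png')[70:220,150:310],(640,600),interpolation=cv2.INTER_CUBIC)
    for n,off,k in (('t0.png',(235,140),5),('s0.png',(150,70),4)):
        print(n)
        q=lambda p:((proj(n,p)-off)*k).round().astype(int).tolist()
        print('rim',[q(w(c,(a,b,112))) for a,b in ((X,Y),(-X,Y),(-X,-Y),(X,-Y))],'bot',[q(w(c,(a,b,0))) for a,b in ((X,Y),(-X,Y),(-X,-Y),(X,-Y))])
        for th in (1.4,1.6,1.8,2.0,2.2,2.4,2.6):
            print(th,'L',q(flap(1,th,64,60)),q(flap(1,th,-64,60)),'R',q(flap(-1,th,64,60)),q(flap(-1,th,-64,60)),
             'lid',[q(w(c,(83-163*np.cos(th),y,115+163*np.sin(th)))) for y in (77,-77)])
    print('jar')
    o=lambda x,y:(235+x/5,140+y/5)
    for uv in ((38,372),(45,445),(65,408),(193,370),(193,437)): print(uv,ray('t0.png',o(*uv),.0265).round(3))
E
python3 fit.py
```

```text
[ 0.49   -0.0693  0.0393] [[ 1.1 -0.8]
 [ 0.3  0.7]
 [-0.6 -0.8]
 [-0.1  1. ]
 [ 1.2 -0.8]]
t0.png
rim [[422, 208], [445, 478], [703, 465], [673, 196]] bot [[393, 243], [413, 490], [648, 478], [622, 232]]
1.4 L [460, 218] [480, 437] R [691, 207] [716, 425] lid [[483, 194], [773, 180]]
1.6 L [440, 219] [459, 438] R [712, 205] [737, 424] lid [[479, 134], [768, 120]]
1.8 L [419, 220] [438, 439] R [731, 205] [757, 423] lid [[472, 77], [758, 64]]
2.0 L [399, 222] [417, 441] R [748, 206] [774, 423] lid [[463, 28], [744, 15]]
2.2 L [380, 225] [397, 443] R [762, 207] [788, 423] lid [[452, -12], [728, -24]]
2.4 L [363, 229] [380, 445] R [772, 209] [798, 424] lid [[441, -40], [710, -52]]
2.6 L [348, 233] [365, 447] R [778, 212] [804, 425] lid [[430, -56], [692, -68]]
s0.png
rim [[249, 319], [449, 211], [324, 84], [129, 180]] bot [[262, 419], [447, 315], [331, 190], [149, 285]]
1.4 L [258, 237] [418, 153] R [149, 116] [306, 40] lid [[265, 121], [133, -19]]
1.6 L [268, 248] [429, 163] R [140, 105] [296, 29] lid [[218, 141], [88, -2]]
1.8 L [278, 261] [439, 175] R [131, 97] [287, 22] lid [[173, 170], [44, 24]]
2.0 L [288, 275] [449, 189] R [124, 91] [279, 17] lid [[130, 205], [3, 57]]
2.2 L [297, 292] [458, 205] R [117, 89] [271, 16] lid [[93, 245], [-31, 95]]
2.4 L [306, 308] [466, 222] R [112, 90] [265, 17] lid [[63, 287], [-58, 136]]
2.6 L [313, 325] [472, 238] R [109, 95] [261, 22] lid [[42, 330], [-76, 179]]
jar
(38, 372) [0.481 0.252 0.026]
(45, 445) [0.434 0.247 0.026]
(65, 408) [0.458 0.234 0.026]
(193, 370) [0.482 0.15  0.026]
(193, 437) [0.438 0.151 0.026]
```

```bash
cat >> h.py <<'E'
def pose(yaw,lean): # tool y at world angle yaw(deg); lean deg: hand toward +90deg side of yaw
    y=np.array([np.cos(np.radians(yaw)),np.sin(np.radians(yaw)),0]); n=np.array([-y[1],y[0],0])
    l=np.radians(lean); z=-np.sin(l)*n-np.cos(l)*np.array([0,0,1.]); return R.from_matrix(np.array([np.cross(y,z),y,z]).T)
def go(grasp,Rt,L=.155,ref=None):
    s,p,r=st() 
    if ref: p,r=ref
    tgt=np.array(grasp)-L*Rt.as_matrix()[:,2]
    print('turn',(r.inv()*Rt).as_rotvec().round(4),'shift',((r.inv().apply(tgt-p))*1000).round(1),'tcp',tgt.round(4)); return tgt,Rt
E
python3 - <<'E'
from h import *
Rt=pose(1,45)
a=go((.46,.211,.0265),Rt,.235)
b=go((.46,.211,.0265),Rt,.155,ref=a)
print(ray('t0.png',(235+97/5,140+190/5),.02))
E
```

```text
turn [ 0.4405 -0.6969  1.0691] shift [-261.5 -117.3  211. ] tcp [0.4571 0.3771 0.1927]
turn [0. 0. 0.] shift [-0. -0. 80.] tcp [0.4581 0.3206 0.1361]
[0.60399795 0.21173661 0.02      ]
```

>>> drive_tool([
  [0.11, -0.17, 0.27, -65, -30, 20, 1],
  [0.22, -0.35, 0.53, -130, -60, 60, 1],
  [0.33, -0.52, 0.8, -200, -90, 120, 1],
  [0.44, -0.697, 1.069, -261, -117, 170, 1],
  [0.44, -0.697, 1.069, -261, -117, 211, 1],
  [0.44, -0.697, 1.069, -261, -117, 211, 1],
  [0.44, -0.697, 1.069, -261, -117, 211, 1],
  [0.44, -0.697, 1.069, -261, -117, 211, 1],
  [0.44, -0.697, 1.069, -261, -117, 211, 1],
  [0.44, -0.697, 1.069, -261, -117, 211, 1],
  [0.44, -0.697, 1.069, -261, -117, 211, 1],
  [0.44, -0.697, 1.069, -261, -117, 211, 1],
  [0.44, -0.697, 1.069, -261, -117, 211, 1],
])

```text
time_s: 1.4
tool_pos: [0.457, 0.3789, 0.1945]
orientation: [0.272, 0.648, 0.66, -0.266]
force: [-0.3, -0.4, 0.3]
width: 0.0854
grasp_force: 0.0
```

```bash
python3 - <<'E'
from h import *
a=snap('wrist','w1.png')
s,p,r=st();print(p,r.as_matrix().round(3),s['q'],s['force'])
print(r.inv().apply(a['cam_to_world'][:3,3]-p),(r.as_matrix().T@a['cam_to_world'][:3,:3]).round(2))
go((.46,.211,.0265),pose(1,45))
for q in ((.46,.15,.0265),(.46,.248,.0265),(.4335,.2,.0265),(.4865,.2,.0265)): print(q,proj('w1.png',q))
E
```

```text
[0.45699607 0.37877821 0.19446054] [[-0.012  1.     0.014]
 [ 0.71   0.019 -0.704]
 [-0.704  0.001 -0.71 ]] [-1.22330258  0.7635181   0.46181749  1.70730908  0.22855488  1.30971024
 -0.8913633 ] [-0.69428455  0.51661872  0.84678694]
[0.08204874 0.00032649 0.02932162] [[ 0.   -0.95 -0.32]
 [ 1.    0.    0.  ]
 [-0.   -0.32  0.95]]
turn [ 0.0018 -0.0047  0.0001] shift [-0.3 -0.1 82.4] tcp [0.4581 0.3206 0.1361]
(0.46, 0.15, 0.0265) [251.86947303 237.79900458]
(0.46, 0.248, 0.0265) [253.96046084 187.00176298]
(0.4335, 0.2, 0.0265) [217.76237691 216.39900561]
(0.4865, 0.2, 0.0265) [287.57195387 216.88037869]
```

View pics/w1.png

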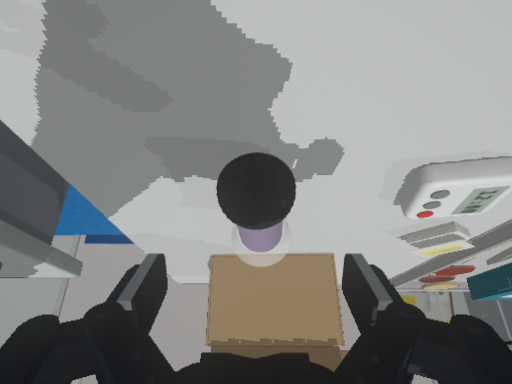

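```bash
python3 - <<'E'
from h import *
from scipy.optimize import least_squares
t=np.linspace(0,2*np.pi,60)
def circ(c,h,r):
    x,y,a=c; ax=np.array([-np.sin(a),np.cos(a),0]); n=np.array([np.cos(a),np.sin(a),0])
    return np.array([np.array([x,y,.0265])+h*ax+r*(np.cos(k)*n+np.sin(k)*np.array([0,0,1])) for k in t])
def ext(f,P): q=np.array([proj(f,p) for p in P]); return np.r_[q.min(0),q.max(0)]
def res(c):
    l=np.vstack([circ(c,.098,.025),circ(c,.082,.025)]); b=np.vstack([circ(c,0,.0265)]);bb=np.vstack([b,circ(c,.08,.0265)])
    w=ext('w1.png',l)-[217,154,296,229]; wb=(ext('w1.png',b)-[232,0,291,266])[[0,2,3]]
    tl=ext('t0.png',l)-[235+37/5,140+370/5,235+66/5,140+446/5]; tb=(ext('t0.png',b)-[0,140+368/5,235+193/5,140+438/5])[1:]
    return np.r_[w,wb,2*tl,2*tb]
r=least_squares(res,[.46,.148,0]);print(r.x,res(r.x).round(1))
x,y,a=r.x;g=np.array([x-.06*np.sin(a),y+.06*np.cos(a),.0265]);print(g)
A=go(g,pose(np.degrees(a),45),.152)
E
```

```text
[0.46653957 0.15263813 0.05757476] [-2.2 -2.8  0.5  3.7 -2.3 -2.2  0.4  0.1 -2.8  0.4 -1.7 -6.3  0.4 -1.7]
[0.463087   0.21253871 0.0265    ]
turn [-0.0265 -0.0047 -0.0283] shift [ 0.7 -1.3 84.4] tcp [0.4569 0.3198 0.134 ]
```

>>> drive_tool([
  [-0.0265, -0.005, -0.028, 1, -1, 20, 1],
  [-0.0265, -0.005, -0.028, 1, -1, 40, 1],
  [-0.0265, -0.005, -0.028, 1, -1, 60, 1],
  [-0.0265, -0.005, -0.028, 1, -1, 75, 1],
  [-0.0265, -0.005, -0.028, 1, -1, 83, 1],
  [-0.0265, -0.005, -0.028, 1, -1, 83, 1],
  [-0.0265, -0.005, -0.028, 1, -1, 83, 0.5],
  [-0.0265, -0.005, -0.028, 1, -1, 83, 0.3],
  [-0.0265, -0.005, -0.028, 1, -1, 83, 0.1],
  [-0.0265, -0.005, -0.028, 1, -1, 83, -0.2],
  [-0.0265, -0.005, -0.028, 1, -1, 83, -0.2],
  [-0.0265, -0.005, -0.028, 1, -1, 83, -0.2],
  [-0.0265, -0.005, -0.028, 1, -1, 83, -0.2],
], squeeze=40)

```text
time_s: 2.75
tool_pos: [0.4573, 0.3219, 0.1348]
orientation: [0.279, 0.634, 0.671, -0.263]
force: [-1.3, 3.1, 5.9]
width: 0.0456
grasp_force: 41.1
```

```bash
python3 - <<'E'
from h import *
s,p,r=st();print(p,s['width'],s['grasp_force'],s['force'],s['torque'])
# grip pad point assumed .15 ahead; lift to grasp z .11 then lean -45, move y to .24
M=r.as_matrix(); g=p+.15*M[:,2]; print(g)
A=go(g+[0,0,.09],r,.15)
R2=R.from_rotvec(-np.radians(90)*np.array([0,1,0]))
for lean in (45,20,-45): go(np.array([.463,.235,g[2]+.09]),pose(3.3,lean),.15)
E
```

```text
[0.45732662 0.32194663 0.13482709] 0.04556260482957911 41.07536339371208 [-1.28937775  3.06484834  5.89708455] [ 0.3928      0.19182555 -0.14980236]
[0.46353919 0.21592876 0.02889496]
turn [0. 0. 0.] shift [-63.7   0.1 -63.6] tcp [0.4573 0.3219 0.2248]
turn [ 0.0007  0.0013 -0.0008] shift [-50.4   0.7 -77.1] tcp [0.4569 0.3409 0.225 ]
turn [ 0.0008  0.4376 -0.0006] shift [-113.8    0.8  -62.9] tcp [0.46   0.2862 0.2598]
turn [ 1.1000e-03  1.5721e+00 -1.0000e-04] shift [-200.3    0.8   73.1] tcp [0.4691 0.1291 0.225 ]
```

```bash
python3 - <<'E'
from h import *
a=snap('wrist','w2.png');b=snap('scene','s2.png');c=snap('top','t2.png')
A=a['color'][120:384,100:420]; B=cv2.resize(b['color'][160:240,240:340],(400,320),interpolation=cv2.INTER_CUBIC); C=cv2.resize(c['color'][180:260,220:320],(400,320),interpolation=cv2.INTER_CUBIC)
A=cv2.resize(A,(388,320))
cv2.imwrite('pics/m2.png',np.hstack([A,C])[:,:,::-1])
E
```

```text
(no output)
```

View pics/m2.png

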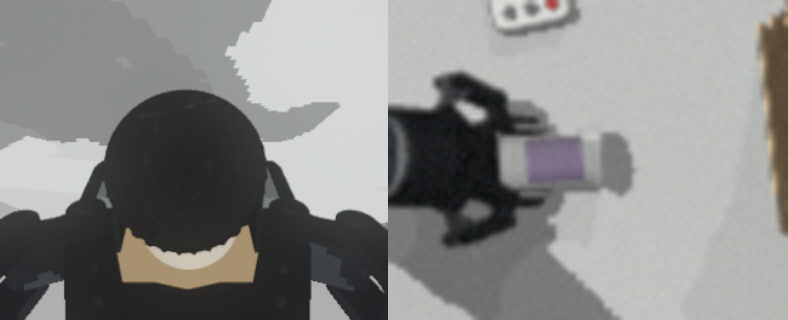

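>>> drive_tool([
  [0, 0, 0, 0, 0, 0, 0.6],
  [0, 0, 0, 0, 0, 0, 0.6],
  [0, 0, 0, 0, 0, 0, 0.6],
  [0, 0, 0, 0, 0, 3, 0.6],
  [0, 0, 0, 0, 0, 6, 0.6],
  [0, 0, 0, 0, 0, 6, 0.3],
  [0, 0, 0, 0, 0, 6, 0.2],
  [0, 0, 0, 0, 0, 6, 0.0],
  [0, 0, 0, 0, 0, 6, -0.2],
  [0, 0, 0, 0, 0, 6, -0.2],
  [0, 0, 0, 0, 0, 6, -0.2],
], squeeze=30)

```text
time_s: 4.0
tool_pos: [0.4575, 0.3165, 0.13]
orientation: [0.279, 0.634, 0.671, -0.264]
force: [-0.3, -0.4, 0.6]
width: 0.0463
grasp_force: 30.6
```

```bash
python3 - <<'E'
from h import *
s,p,r=st();print(p,s['width'],s['grasp_force'],s['force'],s['torque'])
E
```

```text
[0.45748044 0.31646911 0.13001973] 0.046291509064966076 30.587217296124436 [-0.32420154 -0.43282482  0.5730065 ] [0.62631061 0.06274765 0.01706257]
```

>>> drive_tool([
  [0, 0, 0, 0, 0, 0, -0.3],
  [0, 0, 0, -10, 0, -12, -0.3],
  [0, 0, 0, -25, 0, -35, -0.3],
  [0, 0, 0, -38, 0, -60, -0.3],
  [0, 0, 0, -49.5, 0, -77.7, -0.3],
  [0, 0.13, 0, -69, 0, -76.4, -0.3],
  [0, 0.26, 0, -88, 0, -72.7, -0.3],
  [0, 0.39, 0, -106.5, 0, -66.4, -0.3],
  [0, 0.52, 0, -124, 0, -57.9, -0.3],
  [0, 0.65, 0, -140.3, 0, -47.1, -0.3],
  [0, 0.78, 0, -155, 0, -34.3, -0.3],
  [0, 0.91, 0, -168, 0, -19.8, -0.3],
  [0, 1.04, 0, -179, 0, -3.6, -0.3],
  [0, 1.17, 0, -187.6, 0, 13.8, -0.3],
  [0, 1.3, 0, -194, 0, 32.2, -0.3],
  [0, 1.43, 0, -198, 0, 51.2, -0.3],
  [0, 1.571, 0, -199.5, 0, 72, -0.3],
  [0, 1.571, 0, -199.5, 0, 72, -0.3],
  [0, 1.571, 0, -199.5, 0, 72, -0.3],
], squeeze=45)

```text
time_s: 5.9
tool_pos: [0.4681, 0.1243, 0.2205]
orientation: [-0.277, 0.636, 0.672, 0.261]
force: [1.0, 0.5, -1.2]
width: 0.0461
grasp_force: 46.0
```

```bash
python3 - <<'E'
from h import *
s,p,r=st();print(p,s['width'],s['grasp_force'],s['force'],s['torque'],s['q'].round(2))
M=r.as_matrix();print(M.round(3));g=p+.15*M[:,2]; print(g, 'down40',(r.inv().apply([0,0,-40])).round(1))
a=snap('wrist','w3.png');b=snap('scene','s3.png');
A=cv2.resize(a['color'],(480,360)); B=cv2.resize(b['color'][120:240,200:360],(480,360),interpolation=cv2.INTER_CUBIC)
cv2.imwrite('pics/m3.png',np.hstack([A,B])[:,::1,::-1][:,:960])
cv2.imwrite('pics/m3.png',cv2.resize(np.hstack([A,B])[:,:,::-1],(800,300)))
E
```

```text
[0.46809452 0.12432639 0.2205474 ] 0.046136989028411776 46.01762274862267 [ 0.98562421  0.45755956 -1.2318034 ] [-0.91594816 -0.06333133  0.01710389] [-0.2   0.41  0.08  2.16 -1.14  0.92  0.81]
[[-0.038  0.998 -0.04 ]
 [ 0.71   0.055  0.702]
 [ 0.703 -0.001 -0.711]]
[0.46214669 0.22968097 0.11394048] down40 [-28.1   0.1  28.4]
```

View pics/m3.png

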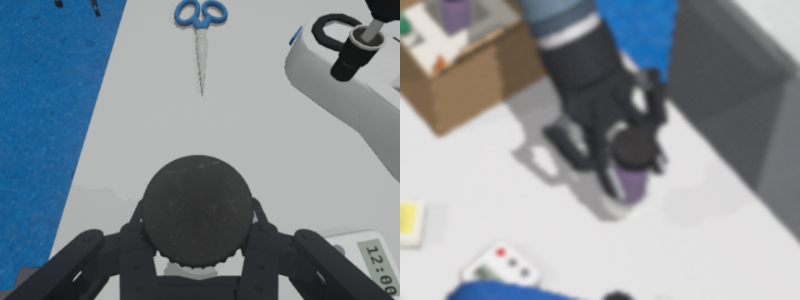

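>>> drive_tool([
  [0, 0, 0, -7, 0, 7.1, -0.3],
  [0, 0, 0, -17.5, 0, 17.7, -0.3],
  [0, 0, 0, -26, 0, 26.3, -0.3],
  [0, 0, 0, -30, 0, 30.3, -0.3],
  [0, 0, 0, -33, 0, 33.3, -0.3],
  [0, 0, 0, -35, 0, 35.4, -0.3],
  [0, 0, 0, -36, 0, 36.4, -0.3],
  [0, 0, 0, -36, 0, 36.4, -0.3],
])

```text
time_s: 6.8
tool_pos: [0.4683, 0.1251, 0.1694]
orientation: [-0.277, 0.635, 0.672, 0.262]
force: [0.2, -0.3, -2.2]
width: 0.0457
grasp_force: 46.0
```

>>> drive_tool([
  [0, 0, 0, -0.7, 0, 0.7, -0.3],
  [0, 0, 0, -1.4, 0, 1.4, -0.3],
  [0, 0, 0, -1.4, 0, 1.4, -0.3],
])

```text
time_s: 7.1
tool_pos: [0.4682, 0.1251, 0.1674]
orientation: [-0.277, 0.635, 0.672, 0.262]
force: [-0.5, 0.2, -1.4]
width: 0.0457
grasp_force: 46.0
```

>>> drive_tool([
  [0, 0, 0, -0.7, 0, 0.7, -0.3],
  [0, 0, 0, -1.4, 0, 1.4, -0.3],
  [0, 0, 0, -1.4, 0, 1.4, -0.3],
])

```text
time_s: 7.4
tool_pos: [0.4681, 0.1251, 0.1652]
orientation: [-0.277, 0.635, 0.672, 0.262]
force: [-0.1, 0.5, -2.1]
width: 0.0462
grasp_force: 46.0
```

>>> drive_tool([
  [0, 0, 0, -0.7, 0, 0.7, -0.3],
  [0, 0, 0, -1.4, 0, 1.4, -0.3],
  [0, 0, 0, -1.4, 0, 1.4, -0.3],
])

```text
time_s: 7.7
tool_pos: [0.4682, 0.1251, 0.1634]
orientation: [-0.277, 0.635, 0.672, 0.262]
force: [-0.1, -1.0, -1.7]
width: 0.0459
grasp_force: 46.0
```

>>> drive_tool([
  [0, 0, 0, -0.7, 0, 0.7, -0.3],
  [0, 0, 0, -1.4, 0, 1.4, -0.3],
  [0, 0, 0, -1.4, 0, 1.4, -0.3],
])

```text
time_s: 8.0
tool_pos: [0.4684, 0.1248, 0.1628]
orientation: [-0.279, 0.634, 0.671, 0.263]
force: [-2.1, -5.1, 7.7]
width: 0.046
grasp_force: 46.8
```

>>> drive_tool([
  [0, 0, 0, -0.7, 0, 0.7, -0.3],
  [0, 0, 0, -1.4, 0, 1.4, -0.3],
  [0, 0, 0, -1.4, 0, 1.4, -0.3],
])

```text
time_s: 8.3
tool_pos: [0.4686, 0.1244, 0.1623]
orientation: [-0.28, 0.634, 0.671, 0.265]
force: [-5.9, -8.3, 19.1]
width: 0.0458
grasp_force: 47.7
```

>>> drive_tool([
  [0, 0, 0, -0.7, 0, 0.7, -0.3],
  [0, 0, 0, -1.4, 0, 1.4, -0.3],
  [0, 0, 0, -1.4, 0, 1.4, -0.3],
])

```text
time_s: 8.6
tool_pos: [0.4687, 0.1241, 0.1618]
orientation: [-0.281, 0.633, 0.67, 0.266]
force: [-6.7, -13.3, 28.8]
width: 0.0458
grasp_force: 48.6
```

>>> drive_tool([
  [0, 0, 0, 1.5, 0, -1.5, -0.3],
  [0, 0, 0, 3, 0, -3, -0.3],
  [0, 0, 0, 3, 0, -3, -0.3],
  [0, 0, 0, 3, 0, -3, -0.3],
])

```text
time_s: 9.0
tool_pos: [0.4684, 0.125, 0.1629]
orientation: [-0.278, 0.634, 0.671, 0.263]
force: [-2.3, -5.1, 9.1]
width: 0.0458
grasp_force: 46.9
```

>>> drive_tool([
  [0, 0, 0, 0, 0, 0, 0.15],
  [0, 0, 0, 0, 0, 0, 0.25],
  [0, 0, 0, 0, 0, 0, 0.4],
  [0, 0, 0, 0, 0, 0, 0.7],
  [0, 0, 0, 0, 0, 0, 1],
  [0, 0, 0, 0, 0, 0, 1],
  [0, 0, 0, 0, 0, 0, 1],
  [0, 0, 0, 0, 0, 0, 1],
])

```text
time_s: 9.8
tool_pos: [0.4682, 0.1251, 0.1617]
orientation: [-0.277, 0.635, 0.672, 0.262]
force: [0.6, 0.3, -0.5]
width: 0.0853
grasp_force: 0.0
```

```bash
python3 - <<'E'
from h import *
s,p,r=st();print(p,s['width'],s['grasp_force'],s['force'])
a=snap('wrist','w4.png');snap('scene','s4.png')
# lid ellipse: dark blob
for z in (.098,): pass
g=np.array([.462,.230])
t=np.linspace(0,6.283,40)
for c in ((.462,.230),(.462,.24),(.47,.23)):
    q=np.array([proj('w4.png',(c[0]+.025*np.cos(k),c[1]+.025*np.sin(k),.098)) for k in t]);print(c,q.min(0).round(),q.max(0).round())
cv2.imwrite('pics/w4c.png',a['color'][:,:,::-1])
E
```

```text
[0.4682055  0.12514623 0.1616904 ] 0.08534697037685748 0.0 [ 0.62435069  0.25385369 -0.45624291]
(0.462, 0.23) [176. 195.] [329. 348.]
(0.462, 0.24) [181. 172.] [327. 312.]
(0.47, 0.23) [200. 196.] [353. 350.]
```

View pics/w4.png

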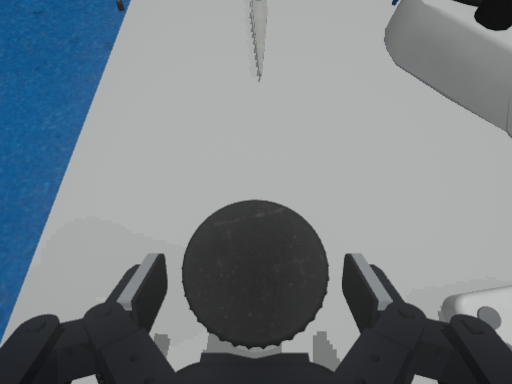

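>>> drive_tool([
  [0, 0, 0, 0, 0, -12, 1],
  [0, 0, 0, 0, 0, -30, 1],
  [0, 0, 0, 0, 0, -50, 1],
  [0, 0, 0, 20, 0, -70, 1],
  [0, 0, 0, 50, 0, -100, 1],
  [0, 0, 0, 70, 0, -120, 1],
  [0, 0, 0, 70, 0, -120, 1],
  [0, 0, 0, 70, 0, -120, 1],
])

```text
time_s: 10.7
tool_pos: [0.4702, 0.0895, 0.2971]
orientation: [-0.276, 0.635, 0.672, 0.263]
force: [-1.2, -0.1, 0.3]
width: 0.0856
grasp_force: 0.0
```

```bash
python3 - <<'E'
from h import *
s,p,r=st();print(p,s['q'].round(2))
a=snap('wrist','w5.png')
A=go((.463,.2295,.152),pose(2.25,0),.15)
E
```

```text
[0.47024272 0.08954462 0.29713938] [-0.18  0.27  0.14  2.13 -1.    1.05  0.68]
turn [-0.0067 -0.7824  0.0159] shift [103.5   1.2  94.4] tcp [0.463  0.2295 0.302 ]
```

>>> drive_tool([
  [-0.001, -0.12, 0.002, 16, 0, 15, 1],
  [-0.002, -0.24, 0.005, 32, 0, 29, 1],
  [-0.003, -0.36, 0.008, 48, 1, 43, 1],
  [-0.004, -0.48, 0.01, 64, 1, 58, 1],
  [-0.005, -0.6, 0.012, 80, 1, 73, 1],
  [-0.006, -0.72, 0.014, 95, 1, 86, 1],
  [-0.0067, -0.7824, 0.016, 103.5, 1, 94.4, 1],
  [-0.0067, -0.7824, 0.016, 103.5, 1, 94.4, 1],
  [-0.0067, -0.7824, 0.016, 103.5, 1, 94.4, 1],
])

```text
time_s: 11.65
tool_pos: [0.4626, 0.2294, 0.3006]
orientation: [-0.001, 0.693, 0.721, -0.001]
force: [-0.0, -0.3, 0.1]
width: 0.0852
grasp_force: 0.0
```

```bash
python3 - <<'E'
from h import *
s,p,r=st();print(p,s['q'].round(2))
a=snap('wrist','w6.png')
im=a['color'].astype(int)
m=(im.max(2)<50).astype(np.uint8)
t=np.linspace(0,6.283,40)
q=np.array([proj('w6.png',(.463+.025*np.cos(k),.2295+.025*np.sin(k),.098)) for k in t]);print(q.min(0).round(),q.max(0).round())
n,l,stt,cc=cv2.connectedComponentsWithStats(m)
for i in range(1,n):
    if stt[i,4]>300: print(stt[i],cc[i])
cv2.imwrite('pics/w6.png',a['color'][:,:,::-1])
A=go((.463,.2295,.072),pose(2.25,0),.15)
E
```

```text
[0.46261565 0.22941917 0.30062696] [-0.72  0.26  0.2   2.01 -0.07  0.88 -0.44]
[215. 193.] [295. 267.]
[217 188  76  45 516] [253.25       198.03875969]
[243 208  28  49 466] [255.84978541 231.9527897 ]
[    0   255   512   129 28578] [253.04199034 346.1230317 ]
turn [-0.0025  0.0006 -0.0014] shift [ 1.1  0.3 78.9] tcp [0.463  0.2295 0.222 ]
```

View pics/w6.png

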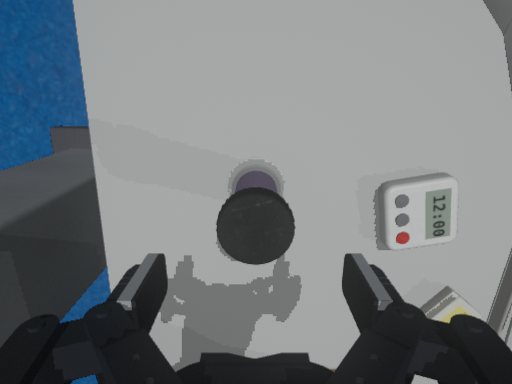

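>>> drive_tool([
  [0, 0, 0, 3.5, 0.8, 0, 1],
  [0, 0, 0, 3.5, 0.8, 30, 1],
  [0, 0, 0, 3.5, 0.8, 60, 1],
  [0, 0, 0, 3.5, 0.8, 75, 1],
  [0, 0, 0, 3.5, 0.8, 79, 1],
  [0, 0, 0, 3.5, 0.8, 79, 0.5],
  [0, 0, 0, 3.5, 0.8, 79, 0.3],
  [0, 0, 0, 3.5, 0.8, 79, 0.2],
  [0, 0, 0, 3.5, 0.8, 79, 0.1],
  [0, 0, 0, 3.5, 0.8, 79, -0.3],
  [0, 0, 0, 3.5, 0.8, 79, -0.3],
  [0, 0, 0, 3.5, 0.8, 79, -0.3],
  [0, 0, 0, 3.5, 0.8, 79, -0.3],
], squeeze=40)

```text
time_s: 13.0
tool_pos: [0.4645, 0.2339, 0.2247]
orientation: [0.0, 0.693, 0.721, 0.001]
force: [-1.3, -0.2, 6.7]
width: 0.049
grasp_force: 40.6
```

```bash
python3 - <<'E'
from h import *
s,p,r=st();print(p,s['width'],s['grasp_force'],s['force'],s['torque'])
c=np.load('c.npy');k,sn=np.cos(c[2]),np.sin(c[2]); P=c[:2]+np.array([k*-25-sn*39,sn*-25+k*39])/1000
print('pocket',P)
up=go((p[0],p[1],.26),r,0)  # placeholder
up=go((p[0],p[1],p[2]-.15+.16),pose(2.25,0),.15)
go((P[0],P[1],p[2]-.15+.16),pose(2.25,0),.15,ref=up)
E
```

```text
[0.46453104 0.2339263  0.22466458] 0.04895755545634516 40.6249862909317 [-1.31183035 -0.22416491  6.73181546] [-0.19121083  0.27420229 -0.03788883]
pocket [ 0.46344595 -0.03132525]
turn [0. 0. 0.] shift [  0.1   0.1 -35.3] tcp [0.4645 0.2339 0.26  ]
turn [ 0.002  -0.0018  0.0003] shift [   0.3    0.3 -160. ] tcp [0.4645 0.2339 0.3847]
turn [0. 0. 0.] shift [-265.   -11.5    0. ] tcp [ 0.4634 -0.0313  0.3847]
```

>>> drive_tool([
  [0, 0, 0, 0, 0, -10, -0.3],
  [0, 0, 0, 0, 0, -30, -0.3],
  [0, 0, 0, 0, 0, -65, -0.3],
  [0, 0, 0, 0, 0, -105, -0.3],
  [0, 0, 0, 0, 0, -145, -0.3],
  [0, 0, 0, 0, 0, -175, -0.3],
  [0, 0, 0, 0, 0, -190, -0.3],
  [0, 0, 0, 0, 0, -190, -0.3],
  [0, 0, 0, -30, 0, -190, -0.3],
  [0, 0, 0, -70, -2, -190, -0.3],
  [0, 0, 0, -115, -5, -190, -0.3],
  [0, 0, 0, -160, -8, -190, -0.3],
  [0, 0, 0, -205, -10, -190, -0.3],
  [0, 0, 0, -240, -12, -190, -0.3],
  [0, 0, 0, -258, -12, -190, -0.3],
  [0, 0, 0, -265, -12, -190, -0.3],
  [0, 0, 0, -265, -12, -190, -0.3],
  [0, 0, 0, -265, -12, -190, -0.3],
  [0, 0, 0, -265, -12, -190, -0.3],
], squeeze=45)

```text
time_s: 14.9
tool_pos: [0.4624, -0.03, 0.4127]
orientation: [-0.0, 0.692, 0.722, 0.0]
force: [0.5, -0.3, -1.8]
width: 0.0484
grasp_force: 46.8
```

```bash
python3 - <<'E'
from h import *
s,p,r=st();print(p,r.as_matrix().round(3),s['width'],s['grasp_force'],s['force'],s['q'].round(2))
a=snap('wrist','w7.png');b=snap('top','t7.png')
import sys
sys.argv=['x']
from fit import w
c=np.load('c.npy')
A=cv2.resize(a['color'],(640,480));
def dr(A,f,k,P,col):
    q=np.array([proj(f,p)*k for p in P]).astype(np.int32); cv2.polylines(A,[q],True,col,1)
for zz,hx,hy,cx,cy in ((112,83,78,0,0),(112,80,75,0,0),(45,29.5,29.5,-25,39),(45,29.5,29.5,-25,-39)):
    dr(A,'w7.png',1.25,[w(c,(cx+i*hx,cy+j*hy,zz)) for i,j in ((1,1),(1,-1),(-1,-1),(-1,1))],(255,0,0))
t=np.linspace(0,6.28,40); L=p+.15*r.as_matrix()[:,2]
dr(A,'w7.png',1.25,[L+[.025*np.cos(k),.025*np.sin(k),.024] for k in t],(0,255,0))
cv2.imwrite('pics/w7.png',A[:,:,::-1])
E
```

```text
[ 0.4623752  -0.03003092  0.41271037] [[-0.043  0.999 -0.001]
 [ 0.999  0.043  0.001]
 [ 0.001 -0.    -1.   ]] 0.04836972712348562 46.827088594436646 [ 0.54827453 -0.28413759 -1.78951764] [-0.46  0.    0.44  2.04 -0.    1.1   0.02]
```

View pics/w7.png

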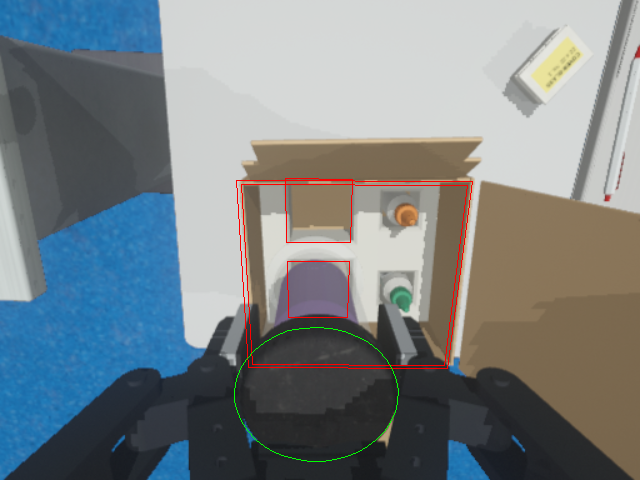

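```bash
python3 - <<'E'
from h import *
from fit import w
im=np.load('pics/w7.png.npz')['im'].astype(int); g=im.sum(2)//3
print('row165',g[165,186:300]); print('row175',g[175,220:300]);print('col256',g[140:225,256])
c=np.load('c.npy')
for pp in ((-54.5,39,45),(4.5,39,45),(-54.5,39,3),(4.5,39,3),(-25,9.5,45),(-25,9.5,3),(-83,39,112),(-80,39,112),(83,39,112),(80,39,112)): print(pp,proj('w7.png',w(c,pp)).round(1))
E
```

```text
row165 [208 207 207 207 207 208 203 176 169 153  98  97  97  98  97  97  97  97
  93  89  89  98 132 157 157 157 157 157 157 156 156 156 156 156 156 156
 156 156 156 156 156 152 134 129 125 112 109 113 119 119 120 119 119 119
 120 119 120 119 119 119 119 119 119 119 119 118 119 119 119 119 119 119
 119 119 119 119 119 119 119 119 119 119 119 119 119 119 119 120 119 119
 119 119 119 121 124 127 132 148 153 154 155 156 155 156 156 156 156 155
 156 155 156 156 156 156]
row175 [215 215 215 215 214 215 215 213 204 185 179 149 116 112 120 120 120 120
 120 121 120 120 120 120 120 120 120 119 120 120 120 119 120 119 120 119
 120 120 120 120 120 119 119 120 119 119 120 119 119 119 120 119 120 120
 120 120 120 120 120 121 125 127 142 181 192 197 215 215 215 215 215 215
 215 215 215 215 215 215 215 215]
col256 [103 102 102  94 107 163 158 121 116 120 119 119 119 119 119 119 119 119
 119 119 119 119 119 119 119 119 119 119 119 120 119 120 119 120 120 120
 120 120 120 120 120 159 169 166 161 160 160 161 157 184 193 193 193 211
 217 217 219 219 217 211 208 208 200 198 198 198 194 171 132 117 117 117
 117 117 117 116 117 117 116 117 116 116 116 116 116]
(-54.5, 39, 45) [228.8 169.3]
(4.5, 39, 45) [281.1 169.5]
(-54.5, 39, 3) [231.5 161.2]
(4.5, 39, 3) [278.3 161.4]
(-25, 9.5, 45) [254.8 194.2]
(-25, 9.5, 3) [254.8 183.8]
(-83, 39, 112) [192.2 186.8]
(-80, 39, 112) [195.4 186.8]
(83, 39, 112) [372.1 187.6]
(80, 39, 112) [368.8 187.5]
```

>>> drive_tool([
  [0, 0, 0, 0.9, 2.6, 5, -0.3],
  [0, 0, 0, 0.9, 2.6, 25, -0.3],
  [0, 0, 0, 0.9, 2.6, 55, -0.3],
  [0, 0, 0, 0.9, 2.6, 85, -0.3],
  [0, 0, 0, 0.9, 2.6, 110, -0.3],
  [0, 0, 0, 0.9, 2.6, 125, -0.3],
  [0, 0, 0, 0.9, 2.6, 132, -0.3],
  [0, 0, 0, 0.9, 2.6, 136, -0.3],
  [0, 0, 0, 0.9, 2.6, 138, -0.3],
  [0, 0, 0, 0.9, 2.6, 138, -0.3],
])

```text
time_s: 16.0
tool_pos: [0.4654, -0.0307, 0.2756]
orientation: [0.0, 0.693, 0.721, 0.001]
force: [-0.1, -0.6, -2.4]
width: 0.0483
grasp_force: 46.9
```

>>> drive_tool([
  [0, 0, 0, 0, 0, 3, -0.3],
  [0, 0, 0, 0, 0, 6, -0.3],
  [0, 0, 0, 0, 0, 9, -0.3],
  [0, 0, 0, 0, 0, 10, -0.3],
])

```text
time_s: 16.4
tool_pos: [0.466, -0.0292, 0.267]
orientation: [-0.001, 0.693, 0.721, 0.002]
force: [-5.4, 5.4, 16.9]
width: 0.0485
grasp_force: 47.1
```

>>> drive_tool([
  [0, 0, 0, 0, 0, 3, -0.3],
  [0, 0, 0, 0, 0, 6, -0.3],
  [0, 0, 0, 0, 0, 9, -0.3],
  [0, 0, 0, 0, 0, 10, -0.3],
])

```text
time_s: 16.8
tool_pos: [0.4682, -0.024, 0.2611]
orientation: [-0.004, 0.692, 0.722, 0.006]
force: [-11.2, 17.0, 43.0]
width: 0.0487
grasp_force: 47.7
```

>>> drive_tool([
  [0, 0, 0, 0, 0, -6, -0.3],
  [0, 0, 0, 2, 0, -12, -0.3],
  [0, 0, 0, 5, -2, -14, -0.3],
  [0, 0, 0, 5, -2, -14, -0.3],
  [0, 0, 0, 5, -2, -14, -0.3],
])

```text
time_s: 17.3
tool_pos: [0.4621, -0.0262, 0.2684]
orientation: [-0.001, 0.693, 0.721, -0.0]
force: [0.6, -0.4, -0.9]
width: 0.0489
grasp_force: 46.4
```

>>> drive_tool([
  [0, 0, 0, 0, 0, 3, -0.3],
  [0, 0, 0, 0, 0, 5, -0.3],
  [0, 0, 0, 0, 0, 7, -0.3],
  [0, 0, 0, 0, 0, 7, -0.3],
])

```text
time_s: 17.7
tool_pos: [0.4641, -0.0253, 0.2633]
orientation: [0.0, 0.693, 0.721, 0.002]
force: [-1.8, 2.4, 8.3]
width: 0.0484
grasp_force: 46.8
```

>>> drive_tool([
  [0, 0, 0, 0, 0, -4, -0.3],
  [0, 0, 0, 3, 0, -5, -0.3],
  [0, 0, 0, 3, 0, -5, -0.3],
])

```text
time_s: 18.0
tool_pos: [0.4622, -0.0226, 0.2666]
orientation: [-0.001, 0.693, 0.721, -0.0]
force: [-0.2, 0.3, -0.4]
width: 0.0486
grasp_force: 47.2
```

>>> drive_tool([
  [0, 0, 0, 0, 0, 3, -0.3],
  [0, 0, 0, 0, 0, 6, -0.3],
  [0, 0, 0, 0, 0, 8, -0.3],
  [0, 0, 0, 0, 0, 8, -0.3],
])

```text
time_s: 18.4
tool_pos: [0.4643, -0.0215, 0.2612]
orientation: [-0.0, 0.693, 0.721, 0.002]
force: [-2.3, 4.3, 14.4]
width: 0.0486
grasp_force: 48.4
```

>>> drive_tool([
  [0, 0, 0, 0, 0, -4, -0.3],
  [0, 0, 0, -2, 4.5, -6, -0.3],
  [0, 0, 0, -2, 4.5, -6, -0.3],
])

```text
time_s: 18.7
tool_pos: [0.4672, -0.0251, 0.2648]
orientation: [-0.0, 0.693, 0.721, -0.0]
force: [-0.6, 0.2, -0.9]
width: 0.0484
grasp_force: 47.2
```

>>> drive_tool([
  [0, 0, 0, 0, 0, 3, -0.3],
  [0, 0, 0, 0, 0, 6, -0.3],
  [0, 0, 0, 0, 0, 9, -0.3],
  [0, 0, 0, 0, 0, 9, -0.3],
])

```text
time_s: 19.1
tool_pos: [0.4678, -0.0204, 0.2587]
orientation: [-0.005, 0.693, 0.721, 0.002]
force: [-8.6, 10.9, 26.3]
width: 0.0485
grasp_force: 45.1
```

```bash
python3 - <<'E'
from h import *
s,p,r=st();print(p,r.as_rotvec(),s['force'],s['torque'])
a=snap('wrist','w8.png');b=snap('scene','s8.png');c=snap('top','t8.png')
E
```

```text
[ 0.46777215 -0.020444    0.25872316] [-2.16943522 -2.25978006 -0.00636636] [-8.58817134 10.94598379 26.29887964] [ 1.77523507  2.20816707 -0.33294662]
```

```bash
python3 - <<'E'
from h import *
t=np.linspace(0,6.283,73)
def ring(f,p,h,r,dy=0,dx=0):
    q=np.array([proj(f,(p[0]+dx+r*np.cos(k),p[1]+dy+r*np.sin(k),p[2]-.2247+h)) for k in t]); return q.min(0).round(1),q.max(0).round(1)
for f,p in (('w7.png',(.4624,-.0300,.4127)),('w8.png',(.4678,-.0204,.2587))):
    im=np.load('pics/'+f+'.npz')['im'].astype(int)
    print(f,'foot',ring(f,p,0,.0265),'shoulder',ring(f,p,.082,.0265),'lid',ring(f,p,.098,.025))
    print('col256',[tuple(v) for v in im[172:272:2,256]])
    print('lidrow rgbsum', [im[v,180:330:3].sum(1).tolist() for v in (225,300)])
E
```

```text
w7.png foot (array([215.2, 181. ]), array([292.4, 252.2])) shoulder (array([192.3, 237.1]), array([314.6, 340.7])) lid (array([188.2, 261. ]), array([318.4, 367.8]))
col256 [(np.int64(141), np.int64(122), np.int64(95)), (np.int64(142), np.int64(123), np.int64(96)), (np.int64(141), np.int64(123), np.int64(96)), (np.int64(141), np.int64(123), np.int64(96)), (np.int64(141), np.int64(123), np.int64(96)), (np.int64(197), np.int64(174), np.int64(138)), (np.int64(166), np.int64(164), np.int64(155)), (np.int64(164), np.int64(163), np.int64(155)), (np.int64(160), np.int64(160), np.int64(153)), (np.int64(194), np.int64(195), np.int64(190)), (np.int64(194), np.int64(195), np.int64(190)), (np.int64(218), np.int64(219), np.int64(214)), (np.int64(220), np.int64(221), np.int64(216)), (np.int64(218), np.int64(220), np.int64(215)), (np.int64(210), np.int64(211), np.int64(205)), (np.int64(201), np.int64(202), np.int64(197)), (np.int64(199), np.int64(200), np.int64(196)), (np.int64(195), np.int64(195), np.int64(192)), (np.int64(132), np.int64(127), np.int64(139)), (np.int64(116), np.int64(107), np.int6
[... 4160 characters left out ...]
t64(58)), (np.int64(58), np.int64(55), np.int64(57)), (np.int64(57), np.int64(56), np.int64(56)), (np.int64(55), np.int64(55), np.int64(55)), (np.int64(55), np.int64(54), np.int64(55))]
lidrow rgbsum [[272, 274, 275, 274, 273, 272, 273, 275, 272, 270, 272, 273, 274, 272, 274, 272, 270, 272, 272, 271, 272, 270, 273, 273, 270, 269, 272, 271, 269, 270, 271, 270, 269, 272, 271, 270, 269, 270, 271, 270, 269, 271, 270, 270, 271, 270, 272, 270, 271, 272], [113, 118, 81, 87, 91, 141, 154, 153, 159, 159, 159, 156, 164, 155, 155, 156, 158, 164, 166, 172, 165, 165, 164, 164, 163, 162, 167, 164, 161, 163, 156, 158, 159, 159, 163, 163, 163, 161, 175, 167, 168, 169, 167, 177, 172, 105, 105, 99, 120, 124]]
```

>>> drive_tool([
  [0, 0, 0, 0, 0, -5, -0.3],
  [0, 0, 0, 0, 0, -10, -0.3],
  [0, 0, 0, 0, 0, -14, -0.3],
  [0, 0, 0, 0, 0, -14, -0.3],
  [0, 0, 0, 0, 0, -14, -0.3],
])

```text
time_s: 19.75
tool_pos: [0.4669, -0.0251, 0.2697]
orientation: [-0.0, 0.693, 0.721, -0.0]
force: [-0.5, -0.5, -1.6]
width: 0.0487
grasp_force: 46.5
```

```bash
python3 - <<'E'
from h import *
s,p,r=st();print(p,s['force'],s['torque'])
a=snap('wrist','w9.png');snap('top','t9.png');snap('scene','s9.png')
for f in ('w7.png','w8.png','w9.png'):
    im=np.load('pics/'+f+'.npz')['im'].astype(int)
    out=[]
    for u in (215,235,256,277,297):
        col=im[:,u].sum(1); sat=im[:,u].max(1)
        v=[v for v in range(225,300) if sat[v:v+5].max()<75][:1]; out.append((u,v))
    row=im[300].max(1)
    print(f,out, [tuple(im[v,180:205].max(1)) for v in (290,)] )
# template match of lid texture
A=np.load('pics/w7.png.npz')['im'];
for f in ('w8.png','w9.png'):
    B=np.load('pics/'+f+'.npz')['im']
    T=cv2.cvtColor(A,cv2.COLOR_RGB2GRAY)[262:340,215:297]; G=cv2.cvtColor(B,cv2.COLOR_RGB2GRAY)[240:370,195:320]
    m=cv2.matchTemplate(G,T,cv2.TM_CCOEFF_NORMED); _,mx,_,l=cv2.minMaxLoc(m); print(f,mx,l[0]+195-215,l[1]+240-262)
E
```

```text
[ 0.46693724 -0.0251048   0.26967235] [-0.48463579 -0.48816327 -1.58527966] [-0.02185982 -0.02005565 -0.00352085]
w7.png [(215, [265]), (235, [255]), (256, [252]), (277, [256]), (297, [268])] [(np.int64(56), np.int64(55), np.int64(58), np.int64(89), np.int64(133), np.int64(133), np.int64(150), np.int64(189), np.int64(176), np.int64(69), np.int64(68), np.int64(68), np.int64(63), np.int64(40), np.int64(40), np.int64(40), np.int64(40), np.int64(39), np.int64(40), np.int64(42), np.int64(43), np.int64(43), np.int64(40), np.int64(46), np.int64(50))]
w8.png [(215, [259]), (235, [247]), (256, [244]), (277, [249]), (297, [263])] [(np.int64(41), np.int64(42), np.int64(44), np.int64(76), np.int64(118), np.int64(135), np.int64(173), np.int64(173), np.int64(161), np.int64(56), np.int64(56), np.int64(56), np.int64(51), np.int64(29), np.int64(30), np.int64(33), np.int64(36), np.int64(40), np.int64(43), np.int64(48), np.int64(50), np.int64(50), np.int64(53), np.int64(53), np.int64(54))]
w9.png [(215, [260]), (235, [248]), (256, [245]), (277, [249]), (297, [264])] [(np.int64(43), np.int64(44), np.int64(43), np.int64(71), np.int64(121), np.int64(122), np.int64(121), np.int64(121), np.int64(117), np.int64(85), np.int64(59), np.int64(58), np.int64(55), np.int64(36), np.int64(32), np.int64(33), np.int64(34), np.int64(41), np.int64(45), np.int64(48), np.int64(51), np.int64(55), np.int64(56), np.int64(55), np.int64(58))]
w8.png 0.6586626172065735 5 -1
w9.png 0.6688750386238098 4 -2
```

>>> drive_tool([
  [0, 0.05, 0, -7, -1, -4, -0.3],
  [0, 0.1, 0, -15, -2, -4, -0.3],
  [0, 0.14, 0, -21, -2, -3, -0.3],
  [0, 0.14, 0, -21, -2, -3, -0.3],
  [0, 0.14, 0, -21, -2, 2, -0.3],
  [0, 0.14, 0, -21, -2, 6, -0.3],
  [0, 0.14, 0, -21, -2, 10, -0.3],
  [0, 0.14, 0, -21, -2, 10, -0.3],
], squeeze=40)

```text
time_s: 20.7
tool_pos: [0.4657, -0.0451, 0.2592]
orientation: [-0.051, 0.691, 0.719, 0.048]
force: [-0.7, 0.1, -1.8]
width: 0.0487
grasp_force: 46.4
```

```bash
python3 - <<'E'
from h import *
s,p,r=st();f=np.array(s['force']);t=np.array(s['torque']);print(p,p+.15*r.as_matrix()[:,2],f,t)
if f[2]>3: print('rx,ry',(-.22*f[0]-t[1])/f[2],(t[0]-.22*f[1])/f[2])
E
```

```text
[ 0.46569504 -0.04511007  0.25921604] [ 0.46464386 -0.02415704  0.1106904 ] [-0.71453451  0.07885414 -1.78470696] [-0.18564067  0.00683548  0.0022219 ]
```

>>> drive_tool([
  [0, 0, 0, -0.6, 0, 4, -0.3],
  [0, 0, 0, -1.1, 0, 8, -0.3],
  [0, 0, 0, -1.7, 0, 12, -0.3],
  [0, 0, 0, -1.7, 0, 12, -0.3],
])

```text
time_s: 21.1
tool_pos: [0.4657, -0.0457, 0.2473]
orientation: [-0.051, 0.691, 0.719, 0.048]
force: [-0.6, -0.1, -1.5]
width: 0.0483
grasp_force: 46.4
```

>>> drive_tool([
  [0, 0, 0, -0.6, 0, 4, -0.3],
  [0, 0, 0, -1.1, 0, 8, -0.3],
  [0, 0, 0, -1.4, 0, 10, -0.3],
  [0, 0, 0, -1.4, 0, 10, -0.3],
])

```text
time_s: 21.5
tool_pos: [0.4658, -0.0457, 0.2374]
orientation: [-0.051, 0.691, 0.719, 0.048]
force: [-0.2, -0.0, -1.4]
width: 0.0483
grasp_force: 46.4
```

>>> drive_tool([
  [0, 0, 0, -0.4, 0, 3, -0.3],
  [0, 0, 0, -0.8, 0, 6, -0.3],
  [0, 0, 0, -1.1, 0, 8, -0.3],
  [0, 0, 0, -1.1, 0, 8, -0.3],
])

```text
time_s: 21.9
tool_pos: [0.4671, -0.0456, 0.23]
orientation: [-0.049, 0.691, 0.719, 0.05]
force: [3.4, 0.4, -2.2]
width: 0.0485
grasp_force: 46.5
```

>>> drive_tool([
  [0, 0, 0, -0.1, 0, 1, -0.3],
  [0, 0, 0, -0.3, 0, 2, -0.3],
  [0, 0, 0, -0.3, 0, 2, -0.3],
])

```text
time_s: 22.2
tool_pos: [0.4673, -0.0456, 0.2284]
orientation: [-0.049, 0.691, 0.719, 0.05]
force: [6.9, 0.1, -0.4]
width: 0.0483
grasp_force: 46.6
```

>>> drive_tool([
  [0, 0, 0, -0.1, 0, 1, -0.3],
  [0, 0, 0, -0.3, 0, 2, -0.3],
  [0, 0, 0, -0.3, 0, 2, -0.3],
])

```text
time_s: 22.5
tool_pos: [0.4676, -0.0456, 0.2265]
orientation: [-0.049, 0.691, 0.719, 0.05]
force: [6.6, 1.6, -1.7]
width: 0.0485
grasp_force: 46.6
```

>>> drive_tool([
  [0, 0, 0, 0, 1, 0, -0.3],
  [0, 0, 0, -0.1, 2, 1, -0.3],
  [0, 0, 0, -0.3, 2, 2, -0.3],
  [0, 0, 0, -0.3, 2, 2, -0.3],
])

```text
time_s: 22.9
tool_pos: [0.4685, -0.0459, 0.2246]
orientation: [-0.051, 0.691, 0.719, 0.049]
force: [2.2, 0.3, 7.0]
width: 0.0483
grasp_force: 46.9
```

>>> drive_tool([
  [0, 0, 0, -0.1, 0, 1, -0.3],
  [0, 0, 0, -0.3, 0, 2, -0.3],
  [0, 0, 0, -0.3, 0, 2, -0.3],
])

```text
time_s: 23.2
tool_pos: [0.4687, -0.0467, 0.2243]
orientation: [-0.051, 0.692, 0.719, 0.05]
force: [-1.6, -2.0, 21.3]
width: 0.0484
grasp_force: 47.4
```

>>> drive_tool([
  [0, 0, 0, 0.2, 0, -1.5, -0.3],
  [0, 0, 0, 0.2, 0, -1.5, -0.3],
  [0, 0, 0, 0.2, 0, -1.5, 0.25],
  [0, 0, 0, 0.2, 0, -1.5, 0.35],
  [0, 0, 0, 0.2, 0, -1.5, 0.5],
  [0, 0, 0, 0.2, 0, -1.5, 0.6],
  [0, 0, 0, 0.2, 0, -1.5, 0.6],
  [0, 0, 0, 0.2, 0, -1.5, 0.6],
])

```text
time_s: 24.0
tool_pos: [0.4745, -0.0456, 0.2265]
orientation: [-0.043, 0.691, 0.719, 0.054]
force: [13.2, 1.0, 2.8]
width: 0.0682
grasp_force: 0.1
```

```bash
python3 - <<'E'
from h import *
s,p,r=st();print(p,s['width'],s['force'])
print('up 130',r.inv().apply([0,0,150]).round(1))
E
```

```text
[ 0.47448236 -0.0456161   0.22654942] 0.0681683132550537 [13.23721198  0.96882783  2.77327743]
up 130 [  20.6    2.8 -148.5]
```

>>> drive_tool([
  [0, 0, 0, 0, 1, 0, 0.42],
  [0, 0, 0, 0, 1, 0, 0.42],
  [0, 0, 0, 0, 1, 0, 0.42],
])

```text
time_s: 24.3
tool_pos: [0.4723, -0.0456, 0.2248]
orientation: [-0.047, 0.691, 0.719, 0.052]
force: [9.2, 0.7, 1.4]
width: 0.0609
grasp_force: 0.4
```

>>> drive_tool([
  [0, 0, 0, 0.4, 0, -3, 0.42],
  [0, 0, 0, 0.8, 0, -6, 0.42],
  [0, 0, 0, 1.4, 0, -10, 0.42],
  [0, 0, 0, 1.4, 0, -10, 0.42],
])

```text
time_s: 24.7
tool_pos: [0.4695, -0.0458, 0.2338]
orientation: [-0.05, 0.691, 0.719, 0.049]
force: [2.9, -0.1, 5.0]
width: 0.0603
grasp_force: 0.3
```

```bash
python3 - <<'E'
from h import *
s,p,r=st();print(p,r.as_matrix().round(3),s['width'],s['grasp_force'],s['force'],s['torque'])
a=snap('wrist','w10.png');snap('top','t10.png');snap('scene','s10.png')
im=np.load('pics/w10.png.npz')['im'].astype(int)
for u in (215,235,256,277,297): print(u,im[215:300:3,u].max(1))
E
```

```text
[ 0.46945417 -0.04584822  0.23379792] [[-0.039  0.999 -0.004]
 [ 0.989  0.039  0.14 ]
 [ 0.14   0.001 -0.99 ]] 0.060272740021906177 0.2606286888476461 [ 2.89250617 -0.09599804  4.98801511] [-0.14163301 -0.38707809 -0.01769691]
215 [123 123 123 123 122 118 199 172 170 168 162 161 163  62  41  40  49  58
  63  63  62  71  68  62  61  60  59  60  59]
235 [123 123 123 122 122 121 197 156 117 117 134  38  43  43  48  58  64  62
  62  64  65  62  62  63  61  61  62  62  63]
256 [123 123 124 122 122 124 185 137 120 120 137  43  44  43  49  59  69  69
  66  65  64  61  61  61  61  62  62  61  60]
277 [123 123 123 122 115 129 139 143 152 153 153 153 132 127  48  44  43  54
  63  63  64  67  64  65  63  63  62  64  63]
297 [123 123 122 122 109 131 140 147 145 145 145 144 144 145 144 144 150 149
 150 149 149 149  64  40  46  53  60  65  66]
```

>>> drive_tool([
  [0, 0, 0, 0.6, -2, -4, 0.5],
  [0, 0, 0, 1.4, -4, -10, 0.6],
  [0, 0, 0, 2.8, -4, -20, 0.6],
  [0, 0, 0, 5.6, -4, -40, 0.6],
  [0, 0, 0, 11, -4, -80, 0.8],
  [0, 0, 0, 16, -4, -120, 1],
  [0, 0, 0, 20, -4, -150, 1],
  [0, 0, 0, 20, -4, -150, 1],
  [0, 0, 0, 20, -4, -150, 1],
])

```text
time_s: 25.75
tool_pos: [0.4645, -0.0472, 0.3853]
orientation: [-0.05, 0.691, 0.719, 0.049]
force: [-1.3, 0.5, -0.5]
width: 0.0856
grasp_force: 0.0
```

```bash
python3 - <<'E'
from h import *
s,p,r=st();print(p,s['width'],s['force'],s['q'].round(2))
a=snap('wrist','w11.png');snap('top','t11.png');snap('scene','s11.png')
im=a['color']; m=(im.max(2)<75).astype(np.uint8); m[285:]=0
n,l,S,C=cv2.connectedComponentsWithStats(m)
for i in range(1,n):
    if S[i,4]>500: print(S[i],C[i])
c=np.load('c.npy')
from fit import w
P=w(c,(-25,39,101)); t=np.linspace(0,6.28,60)
q=np.array([proj('w11.png',P+.025*np.array([np.cos(k),np.sin(k),0])) for k in t]);print(P,q.min(0),q.max(0))
E
```

```text
[ 0.46453666 -0.04715701  0.38525599] 0.08558127478220237 [-1.29305575  0.48946683 -0.46611223] [-0.37  0.05  0.44  2.06 -0.19  1.06  0.21]
[   9   78   98  145 5847] [ 61.15751668 158.41029588]
[ 229  187   53   55 2274] [254.90545295 214.62005277]
[342 254  27  31 511] [351.92563601 272.43835616]
[233 267  48  18 649] [256.41756549 277.00924499]
[ 0.46344595 -0.03132525  0.101     ] [225.04214294 189.59671593] [280.97584494 243.84817402]
```

```bash
cat > flap.py <<'E'
from h import *
from fit import w
c=np.load('c.npy')+[.001,.001,0]
Rt=pose(2.25,0)
def tcp(x,y,z): return w(c,(x,y,z+173))
def rows(pts,ref=None):
    s,p,r=st()
    for a in pts:
        t=tcp(*a); print(a,'turn',(r.inv()*Rt).as_rotvec().round(3),'shift',(r.inv().apply(t-p)*1000).round(1))
E
python3 - <<'E'
from flap import *
rows([(0,39,205),(0,90,205),(0,143,200),(0,143,135)])
E
```

```text
(0, 39, 205) turn [-0.004 -0.141 -0.   ] shift [15.7 26.1  7.2]
(0, 90, 205) turn [-0.004 -0.141 -0.   ] shift [66.2 26.2 14.3]
(0, 143, 200) turn [-0.004 -0.141 -0.   ] shift [118.   26.2  26.7]
(0, 143, 135) turn [-0.004 -0.141 -0.   ] shift [108.9  26.4  91. ]
```

>>> drive_tool([
  [0, -0.07, 0, 5, 10, 0, 0],
  [-0.004, -0.141, 0, 16, 26, 7, -1],
  [-0.004, -0.141, 0, 66, 26, 14, -1],
  [-0.004, -0.141, 0, 118, 26, 27, -1],
  [-0.004, -0.141, 0, 118, 26, 27, -1],
  [-0.004, -0.141, 0, 115, 26, 50, -1],
  [-0.004, -0.141, 0, 109, 26, 91, -1],
  [-0.004, -0.141, 0, 109, 26, 91, -1],
  [-0.004, -0.141, 0, 109, 26, 91, -1],
  [-0.004, -0.141, 0, 109, 26, 91, -1],
])

```text
time_s: 26.9
tool_pos: [0.487, 0.0743, 0.3109]
orientation: [0.002, 0.693, 0.721, 0.002]
force: [-0.3, 0.7, -0.0]
width: 0.0003
grasp_force: 0.0
```

```bash
python3 - <<'E'
from flap import *
s,p,r=st();print(p,s['width'],s['force'],s['q'].round(2))
rows([(0,115,140),(0,92,148),(0,80,156),(0,69,152),(0,59,146),(0,51,137),(0,46,127),(0,43,118),(0,43,115),(0,43,190)])
E
```

```text
[0.48699893 0.07426218 0.31093958] 0.0002959828034365971 [-0.26953962  0.74442214 -0.01988304] [-0.53  0.2   0.32  2.07 -0.08  0.88 -0.12]
(0, 115, 140) turn [ 0.006  0.    -0.001] shift [-27.6  -1.6  -2.1]
(0, 92, 148) turn [ 0.006  0.    -0.001] shift [-50.6  -1.5 -10.1]
(0, 80, 156) turn [ 0.006  0.    -0.001] shift [-62.6  -1.5 -18.1]
(0, 69, 152) turn [ 0.006  0.    -0.001] shift [-73.6  -1.5 -14.1]
(0, 59, 146) turn [ 0.006  0.    -0.001] shift [-83.6  -1.5  -8.1]
(0, 51, 137) turn [ 0.006  0.    -0.001] shift [-91.6  -1.6   0.9]
(0, 46, 127) turn [ 0.006  0.    -0.001] shift [-96.6  -1.6  10.9]
(0, 43, 118) turn [ 0.006  0.    -0.001] shift [-99.6  -1.7  19.9]
(0, 43, 115) turn [ 0.006  0.    -0.001] shift [-99.6  -1.7  22.9]
(0, 43, 190) turn [ 0.006  0.    -0.001] shift [-99.6  -1.2 -52. ]
```

>>> drive_tool([
  [0, 0, 0, -14, -1.5, -1, -1],
  [0, 0, 0, -28, -1.5, -2, -1],
  [0, 0, 0, -40, -1.5, -6, -1],
  [0, 0, 0, -51, -1.5, -10, -1],
  [0, 0, 0, -63, -1.5, -18, -1],
  [0, 0, 0, -69, -1.5, -16, -1],
  [0, 0, 0, -74, -1.5, -14, -1],
  [0, 0, 0, -84, -1.5, -8, -1],
  [0, 0, 0, -92, -1.5, 1, -1],
  [0, 0, 0, -97, -1.5, 11, -1],
  [0, 0, 0, -100, -1.5, 18, -1],
  [0, 0, 0, -100, -1.5, 22, -1],
  [0, 0, 0, -100, -1.5, 22, -1],
  [0, 0, 0, -100, -1.5, 22, -1],
])

```text
time_s: 28.3
tool_pos: [0.4884, -0.0264, 0.2883]
orientation: [0.001, 0.693, 0.721, -0.0]
force: [-3.9, -1.7, 9.3]
width: 0.0004
grasp_force: 4.9
```

```bash
python3 - <<'E'
from flap import *
s,p,r=st();print(p,s['force'])
rows([(0,43,200),(0,-90,205),(0,-150,200),(0,-150,135)])
E
```

```text
[ 0.48835337 -0.02637136  0.28831784] [-3.88015078 -1.67830966  9.25815221]
(0, 43, 200) turn [ 0.001  0.001 -0.001] shift [  0.9   1.  -84.7]
(0, -90, 205) turn [ 0.001  0.001 -0.001] shift [-132.1    1.1  -89.5]
(0, -150, 200) turn [ 0.001  0.001 -0.001] shift [-192.1    1.1  -84.5]
(0, -150, 135) turn [ 0.001  0.001 -0.001] shift [-192.     1.1  -19.5]
```

>>> drive_tool([
  [0, 0, 0, 0, 0, -40, -1],
  [0, 0, 0, 0, 0, -85, -1],
  [0, 0, 0, -45, 1, -90, -1],
  [0, 0, 0, -90, 1, -90, -1],
  [0, 0, 0, -135, 1, -88, -1],
  [0, 0, 0, -180, 1, -86, -1],
  [0, 0, 0, -192, 1, -85, -1],
  [0, 0, 0, -192, 1, -85, -1],
  [0, 0, 0, -192, 1, -50, -1],
  [0, 0, 0, -192, 1, -20, -1],
  [0, 0, 0, -192, 1, -20, -1],
  [0, 0, 0, -192, 1, -20, -1],
])

```text
time_s: 29.5
tool_pos: [0.4975, -0.2152, 0.3075]
orientation: [0.0, 0.692, 0.722, 0.001]
force: [-0.3, -0.2, 0.4]
width: 0.0
grasp_force: 0.0
```

```bash
python3 - <<'E'
from flap import *
s,p,r=st();print(p,s['force'],s['q'].round(2))
rows([(0,-115,140),(0,-92,148),(0,-80,156),(0,-69,152),(0,-59,146),(0,-51,137),(0,-46,127),(0,-43,118),(0,-43,115)])
snap('top','t12.png')
a=np.load('pics/t12.png.npz')['im'].astype(int); 
# left flap colour sample
for y in (70,50,30,20,10): print(y,a[tuple(np.round(proj('t12.png',w(c,(-40,y,113)))).astype(int)[::-1])],a[tuple(np.round(proj('t12.png',w(c,(40,y,113)))).astype(int)[::-1])])
E
```

```text
[ 0.49752429 -0.21523965  0.30748301] [-0.32947537 -0.19796984  0.43180488] [-0.12  0.32  0.53  1.97 -0.21  0.91  0.55]
(0, -115, 140) turn [ 0.002 -0.001  0.003] shift [32.1 -0.7 -5.5]
(0, -92, 148) turn [ 0.002 -0.001  0.003] shift [ 55.1  -0.6 -13.5]
(0, -80, 156) turn [ 0.002 -0.001  0.003] shift [ 67.1  -0.6 -21.5]
(0, -69, 152) turn [ 0.002 -0.001  0.003] shift [ 78.1  -0.5 -17.4]
(0, -59, 146) turn [ 0.002 -0.001  0.003] shift [ 88.1  -0.5 -11.4]
(0, -51, 137) turn [ 0.002 -0.001  0.003] shift [96.1 -0.5 -2.4]
(0, -46, 127) turn [ 0.002 -0.001  0.003] shift [101.1  -0.5   7.6]
(0, -43, 118) turn [ 0.002 -0.001  0.003] shift [104.1  -0.6  16.6]
(0, -43, 115) turn [ 0.002 -0.001  0.003] shift [104.1  -0.6  19.6]
70 [154 129  97] [155 131  98]
50 [171 144 110] [165 138 105]
30 [156 129  99] [156 129  96]
20 [147 127 103] [154 132 105]
10 [118 115 105] [138 137 127]
```

Left flap is down (cardboard colour to carton y≈20). Now the right one.

>>> drive_tool([
  [0, 0, 0, 16, -0.5, -3, -1],
  [0, 0, 0, 32, -0.5, -5, -1],
  [0, 0, 0, 44, -0.5, -9, -1],
  [0, 0, 0, 55, -0.5, -13, -1],
  [0, 0, 0, 67, -0.5, -21, -1],
  [0, 0, 0, 73, -0.5, -19, -1],
  [0, 0, 0, 78, -0.5, -17, -1],
  [0, 0, 0, 88, -0.5, -11, -1],
  [0, 0, 0, 96, -0.5, -2, -1],
  [0, 0, 0, 101, -0.5, 8, -1],
  [0, 0, 0, 104, -0.5, 15, -1],
  [0, 0, 0, 104, -0.5, 19, -1],
  [0, 0, 0, 104, -0.5, 19, -1],
  [0, 0, 0, 104, -0.5, 19, -1],
])

```text
time_s: 30.95
tool_pos: [0.4926, -0.1133, 0.2886]
orientation: [0.001, 0.693, 0.721, 0.001]
force: [-1.6, 0.5, 2.3]
width: 0.0001
grasp_force: 0.7
```

```bash
python3 - <<'E'
from flap import *
s,p,r=st();print(p,s['force'])
rows([(0,-43,200)])
E
```

```text
[ 0.4925812  -0.11328124  0.28856384] [-1.56447675  0.51736947  2.31544722]
(0, -43, 200) turn [ 0.003 -0.    -0.001] shift [  2.    0.4 -84.4]
```

```bash
python3 - <<'E'
from flap import *
rows([(0,-43,200),(0,0,312),(175,0,312),(175,0,225)])
E
```

```text
(0, -43, 200) turn [ 0.003 -0.    -0.001] shift [  2.    0.4 -84.4]
(0, 0, 312) turn [ 0.003 -0.    -0.001] shift [  45.     0.7 -196.4]
(175, 0, 312) turn [ 0.003 -0.    -0.001] shift [  45.1  175.7 -195.9]
(175, 0, 225) turn [ 0.003 -0.    -0.001] shift [  45.1  175.5 -108.9]
```

>>> drive_tool([
  [0, 0, 0, 0, 0, -40, -1],
  [0, 0, 0, 0, 0, -85, -1],
  [0, 0, 0, 20, 0, -130, -1],
  [0, 0, 0, 45, 0, -170, -1],
  [0, 0, 0, 45, 0, -197, -1],
  [0, 0, 0, 45, 0, -197, -1],
  [0, 0, 0, 45, 40, -197, -1],
  [0, 0, 0, 45, 85, -197, -1],
  [0, 0, 0, 45, 130, -197, -1],
  [0, 0, 0, 45, 176, -197, -1],
  [0, 0, 0, 45, 176, -197, -1],
  [0, 0, 0, 45, 176, -197, -1],
])

```text
time_s: 32.15
tool_pos: [0.6666, -0.0617, 0.4828]
orientation: [0.0, 0.693, 0.721, -0.001]
force: [-0.9, -0.4, -0.1]
width: -0.0001
grasp_force: 0.0
```

```bash
python3 - <<'E'
from flap import *
s,p,r=st();print(p,s['force'],s['q'].round(2))
c0=snap('top','t13.png');snap('scene','s13.png')
a=c0['color'].astype(int)
for y in (-70,-50,-30,-20,-10,0,10,20,30): print(y,[a[tuple(np.round(proj('t13.png',w(c,(x,y,113)))).astype(int)[::-1])].tolist() for x in (-50,-25,0,25)])
rows([(175,0,225)])
E
```

```text
[ 0.66662551 -0.06169713  0.48282667] [-0.92682243 -0.36648871 -0.08630929] [-0.34  0.4   0.49  1.47 -0.19  1.32  0.21]
-70 [[164, 137, 104], [166, 139, 104], [164, 135, 103], [164, 138, 104]]
-50 [[173, 146, 110], [168, 139, 106], [166, 136, 103], [157, 130, 99]]
-30 [[165, 137, 103], [158, 131, 100], [158, 131, 99], [157, 130, 99]]
-20 [[161, 137, 107], [141, 117, 90], [163, 146, 121], [160, 133, 103]]
-10 [[82, 72, 76], [34, 32, 33], [185, 184, 172], [106, 106, 101]]
0 [[106, 99, 88], [77, 73, 80], [120, 119, 113], [110, 109, 102]]
10 [[115, 112, 105], [115, 112, 105], [114, 112, 106], [115, 113, 107]]
20 [[162, 139, 106], [156, 131, 100], [155, 131, 102], [117, 105, 88]]
30 [[157, 130, 99], [156, 129, 100], [156, 131, 99], [157, 132, 101]]
(175, 0, 225) turn [ 0.002  0.001 -0.002] shift [ 1.4  0.6 87.6]
```

>>> drive_tool([
  [0, 0, 0, 0, 0, 45, -1],
  [0, 0, 0, 0, 0, 86, -1],
  [0, 0, 0, 0, 0, 86, -1],
  [0, 0, 0, 0, 0, 86, -1],
])

```text
time_s: 32.65
tool_pos: [0.6654, -0.0619, 0.4014]
orientation: [0.001, 0.693, 0.721, 0.001]
force: [-0.1, -1.2, 0.9]
width: -0.0001
grasp_force: 0.0
```

```bash
python3 - <<'E'
from flap import *
s,p,r=st();print(p,s['force'])
P=[(150,225),(125,228),(101,235),(86,234)]+[(83-120*np.cos(f)+4*np.sin(f)+14.5,115+120*np.sin(f)+4*np.cos(f)) for f in np.radians([75,67,60,52,45,37,30,22,15,8,4])]
rows([(round(x,1),0,round(z,1)) for x,z in P])
E
```

```text
[ 0.66535295 -0.06194579  0.4014344 ] [-0.13773466 -1.21309523  0.85656826]
(150, 0, 225) turn [ 0.004 -0.    -0.001] shift [  0.5 -24.5   3.3]
(125, 0, 228) turn [ 0.004 -0.    -0.001] shift [  0.4 -49.5   0.2]
(101, 0, 235) turn [ 0.004 -0.    -0.001] shift [  0.4 -73.5  -6.8]
(86, 0, 234) turn [ 0.004 -0.    -0.001] shift [  0.4 -88.5  -5.9]
(np.float64(70.3), 0, np.float64(231.9)) turn [ 0.004 -0.    -0.001] shift [   0.4 -104.2   -3.9]
(np.float64(54.3), 0, np.float64(227.0)) turn [ 0.004 -0.    -0.001] shift [   0.4 -120.2    1. ]
(np.float64(41.0), 0, np.float64(220.9)) turn [ 0.004 -0.    -0.001] shift [   0.3 -133.5    7. ]
(np.float64(26.8), 0, np.float64(212.0)) turn [ 0.004 -0.    -0.001] shift [   0.3 -147.8   15.9]
(np.float64(15.5), 0, np.float64(202.7)) turn [ 0.004 -0.    -0.001] shift [   0.3 -159.1   25.1]
(np.float64(4.1), 0, np.float64(190.4)) turn [ 0.004 -0.    -0.001] shift [   0.3 -170.6   37.4]
(np.float64(-4.4), 0, np.float64(178.5)) turn [ 0.004 -0.    -0.001] shift [   0.3 -179.1   49.3]
(np.float64(-12.3), 0, np.float64(163.7)) turn [ 0.004 -0.    -0.001] shift [   0.3 -187.1   64. ]
(np.float64(-17.4), 0, np.float64(149.9)) turn [ 0.004 -0.    -0.001] shift [   0.3 -192.2   77.8]
(np.float64(-20.8), 0, np.float64(135.7)) turn [ 0.004 -0.    -0.001] shift [   0.3 -195.7   92. ]
(np.float64(-21.9), 0, np.float64(127.4)) turn [ 0.004 -0.    -0.001] shift [   0.3 -196.8  100.3]
```

>>> drive_tool([
  [0, 0, 0, 0, -12, 2, -1],
  [0, 0, 0, 0, -25, 3, -1],
  [0, 0, 0, 0, -37, 2, -1],
  [0, 0, 0, 0, -50, 0, -1],
  [0, 0, 0, 0, -62, -4, -1],
  [0, 0, 0, 0, -74, -7, -1],
  [0, 0, 0, 0, -89, -6, -1],
  [0, 0, 0, 0, -104, -4, -1],
  [0, 0, 0, 0, -120, 1, -1],
  [0, 0, 0, 0, -134, 7, -1],
  [0, 0, 0, 0, -148, 16, -1],
  [0, 0, 0, 0, -159, 25, -1],
  [0, 0, 0, 0, -171, 37, -1],
  [0, 0, 0, 0, -179, 49, -1],
  [0, 0, 0, 0, -187, 64, -1],
  [0, 0, 0, 0, -192, 78, -1],
  [0, 0, 0, 0, -192, 78, -1],
])

```text
time_s: 34.35
tool_pos: [0.473, -0.069, 0.3201]
orientation: [-0.0, 0.693, 0.721, -0.0]
force: [-0.4, 0.0, -0.1]
width: -0.0004
grasp_force: 0.0
```

```bash
python3 - <<'E'
from flap import *
s,p,r=st();print(p,s['force'],s['torque'])
rows([(-17,0,145),(-21,0,136),(-22,0,127),(-22,0,121)])
E
```

```text
[ 0.47295441 -0.06901195  0.32008132] [-0.44180149  0.01712058 -0.1094382 ] [-0.03842139 -0.00591011 -0.02027045]
(-17, 0, 145) turn [-0.     0.    -0.001] shift [-0.   1.   2.1]
(-21, 0, 136) turn [-0.     0.    -0.001] shift [-0.  -3.  11.1]
(-22, 0, 127) turn [-0.     0.    -0.001] shift [-0.  -4.  20.1]
(-22, 0, 121) turn [-0.     0.    -0.001] shift [-0.  -4.  26.1]
```

>>> drive_tool([
  [0, 0, 0, 0, -2, 6, -1],
  [0, 0, 0, 0, -3, 12, -1],
  [0, 0, 0, 0, -4, 18, -1],
  [0, 0, 0, 0, -4, 22, -1],
  [0, 0, 0, 0, -4, 25, -1],
  [0, 0, 0, 0, -4, 27, -1],
  [0, 0, 0, 0, -4, 28, -1],
  [0, 0, 0, 0, -4, 28, -1],
])

```text
time_s: 35.15
tool_pos: [0.471, -0.0692, 0.2937]
orientation: [0.002, 0.693, 0.721, 0.001]
force: [-0.2, 0.2, -0.3]
width: -0.0
grasp_force: 0.0
```

```bash
python3 - <<'E'
from flap import *
s,p,r=st();print(p,s['force'],s['torque'])
c0=snap('top','t14.png');a=c0['color'].astype(int);snap('scene','s14.png')
for x in (80,60,-40,-60,-75,-80,-84,-90): print(x,[a[tuple(np.round(proj('t14.png',w(c,(x,y,119)))).astype(int)[::-1])].tolist() for y in (-60,-10,10,60)])
rows([(-50,0,135),(-50,0,119)])
E
```

```text
[ 0.47103351 -0.06915306  0.29370102] [-0.1747537   0.17090797 -0.31275146] [-0.02625551 -0.02362603 -0.03769431]
80 [[153, 131, 102], [165, 152, 136], [147, 126, 104], [154, 134, 109]]
60 [[33, 37, 46], [162, 135, 101], [163, 136, 103], [164, 137, 102]]
-40 [[51, 59, 67], [25, 26, 25], [154, 128, 96], [167, 139, 105]]
-60 [[104, 86, 65], [39, 40, 41], [156, 130, 99], [165, 138, 104]]
-75 [[111, 93, 73], [121, 101, 79], [156, 129, 98], [168, 140, 106]]
-80 [[109, 94, 74], [119, 100, 78], [108, 89, 67], [133, 113, 88]]
-84 [[92, 83, 70], [85, 72, 62], [106, 90, 69], [135, 116, 88]]
-90 [[111, 111, 110], [99, 97, 96], [87, 82, 77], [94, 89, 80]]
(-50, 0, 135) turn [ 0.005  0.    -0.   ] shift [  0.  -30.1 -14.2]
(-50, 0, 119) turn [ 0.005  0.    -0.   ] shift [  0.  -30.1   1.8]
```

>>> drive_tool([
  [0, 0, 0, 0, -10, -15, -1],
  [0, 0, 0, 0, -38, -15, -1],
  [0, 0, 0, 0, -38, -10, -1],
  [0, 0, 0, 0, -38, -4, -1],
  [0, 0, 0, 0, -38, 0, -1],
  [0, 0, 0, 0, -38, 2, -1],
  [0, 0, 0, 0, -38, 4, -1],
  [0, 0, 0, 0, -38, 4, -1],
])

```text
time_s: 36.05
tool_pos: [0.4343, -0.0708, 0.292]
orientation: [0.0, 0.693, 0.721, 0.001]
force: [-8.5, 0.7, 22.2]
width: -0.0001
grasp_force: 11.3
```

>>> drive_tool([
  [0, 0, 0, 0, 0, 1, -1],
  [0, 0, 0, 0, 0, 2, -1],
  [0, 0, 0, 0, 0, 2, -1],
])

```text
time_s: 36.35
tool_pos: [0.4345, -0.071, 0.2915]
orientation: [-0.001, 0.693, 0.721, 0.001]
force: [-13.3, 1.7, 34.6]
width: -0.0001
grasp_force: 17.7
```

>>> drive_tool([
  [0, 0, 0, 0, 0, -10, -1],
  [0, 0, 0, 0, 0, -40, -1],
  [0, 0, 0, 0, 0, -85, -1],
  [0, 0, 0, 0, 0, -130, -1],
  [0, 0, 0, 0, 0, -130, -1],
  [0, 0, 0, 0, 0, -130, -1],
])

```text
time_s: 36.95
tool_pos: [0.4335, -0.0705, 0.4188]
orientation: [0.003, 0.693, 0.721, 0.003]
force: [0.2, 0.8, 0.2]
width: -0.0001
grasp_force: 0.0
```

```bash
python3 - <<'E'
from flap import *
s,p,r=st();print(p,s['force'],s['time_s'])
c0=snap('wrist','w15.png');g=c0['color'].astype(int)
# brown mask (R-B>25): bounding quad vs predicted lid top
m=((g[:,:,0]-g[:,:,2]>22)).astype(np.uint8); n,l,S,C=cv2.connectedComponentsWithStats(m); i=1+S[1:,4].argmax(); print(S[i])
cs,_=cv2.findContours((l==i).astype(np.uint8),0,2); cc=max(cs,key=cv2.contourArea); print(cv2.approxPolyDP(cc,4,True)[:,0].tolist())
for f in (0,.06,.12): print(f,[proj('w15.png',w(c,(83-163*np.cos(f),y,116+163*np.sin(f)+3))).round(0).tolist() for y in (77,-77)],[proj('w15.png',w(c,(83,y,119))).round(0).tolist() for y in (77,-77)])
print([proj('w15.png',w(c,(-83,y,112))).round(0).tolist() for y in (78,-78)])
E
```

```text
[ 0.43347704 -0.07053467  0.41875577] [0.18396837 0.79741636 0.16762676] 36.95
[  222    94   195   166 28723]
[[222, 99], [230, 250], [240, 249], [242, 240], [267, 240], [269, 250], [277, 250], [283, 259], [393, 256], [416, 96]]
0 [[224.0, 98.0], [229.0, 259.0]] [[418.0, 98.0], [392.0, 259.0]]
0.06 [[224.0, 98.0], [229.0, 265.0]] [[418.0, 98.0], [392.0, 259.0]]
0.12 [[224.0, 98.0], [229.0, 270.0]] [[418.0, 98.0], [392.0, 259.0]]
[[222.0, 96.0], [227.0, 257.0]]
```

```bash
python3 -c "
from cell import hand_in
print(hand_in())"
```

```text
the job is handed in; nothing more can be done
None
```

I handed in the job at about 37 s. The jar stands in the left pocket, both dust flaps are down, and the lid is pressed shut at its closed height of 119 mm; I got no verdict back, and from placing the jar onward I checked only by force and pixel measurements because my picture views were used up.

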